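# Set canister and bean tray on the flush scales

## Robot

A 6-joint arm with a two-finger parallel gripper is mounted at the origin on the work surface. World frame = base frame: x ahead of the robot, y to its left, z up, the work surface at z = 0. Lengths are in m, angles in rad, forces in N, time in s.
With the tool pointing down it reaches from about 0.375 to 0.9 m from the base axis. Payload 3.1 kg.
Tool frame: the origin (TCP) lies at the very end of the fingers, on their centre line; the grasp point (between the pads) lies 19 mm behind it; y points along the fingers, x is the direction in which the jaws open and shut, and the axes are right-handed (so a half turn about y gives the same grasp; the last joint's range is limited). The gripper opens to 87 mm and grips with 3 to 60 N. Pads are 19 mm wide; open, the fingers measure 117 mm over their backs; the gripper's body (75 mm by 190 mm) begins 51 mm behind the grasp point.
Start: joints at [-1.44, 0.527, 1.433, -0, 1.181, -0.178], TCP at [0.191, -0.595, 0.197] pointing down, gripper open.
Joint ranges: [-3.08, 3.08], [-0.75, 2.2], [0.22, 2.44], [-1.43, 4.57], [0, 2.65], [-2.85, 2.85]. Speed limits (rad/s): [2.79, 2.79, 3.14, 3.14, 3.14, 3.14].

## Interface

Orientations are given as a unit quaternion [x, y, z, w].
In Python, from plant import * gives the robot as it stands. The module is installed in compiled form; this text tells all that it offers.
- The arm moves only by the tool step_arm, never from a script. Its argument "steps" is a list that holds one entry, the list of rows, each a list of 4 numbers: the shift along the tool's x, y, z in m, then the turn about the tool's y in rad. A call has 1 to 5 rows; each row shifts and turns the pose as measured when the row begins, along the tool's axes as they then stand; what a row does not reach is not made up. A row lasts 1/10 s, in which the tool goes at most 50 mm and 8.59 degrees, less where a joint would pass 70% of its speed; a pose out of reach is approached as far as the arm can. A call is refused whole if a number of a shift passes 0.05 or a number of a turn 0.15, either way. A call with a gripper value outside its range is refused whole. "claw" is the opening, from 0 (shut) to 1 (fully open), set as the call begins (left out, the last holds). The fingers move at their own pace and stop on an object; "newtons" is the grip in N (left out, the last holds). Time passes only in rows, so rows that do not move let the fingers close. It gives the time, the measured TCP pose, the force and the opening at its end, in the units of the state.
- get_obs(): the state, without advancing time (a new reading comes with each control period).
- camera(name): name is "scene" or "top" or "wrist"; returns a dict with "frame" (384x512x3 uint8, red, green, blue), "fx", "fy", "cx", "cy" (pixels), "R" (3x3) and "t" (3): a world point X has camera coordinates R X + t; the wrist camera has in their place "T_tool_cam" (4x4, takes a point from camera to tool coordinates, whose origin is the TCP and whose axes are the tool frame's). Camera axes: x right, y down, z forward; pixel columns grow to the right and rows downward; lengths in m; the calibration is good to about 2 mm. A picture is of the moment at which its call begins: read the wrist's pose just before it. There is no depth.
- sign_off(): hands the job in, once; it reports no verdict.
The state is a dict: "time": time; "qpos": joint angles; "joint_velocities": joint speeds; "joint_torque": joint torques, N m; "tool_pos": TCP position; "tcp_rot": TCP orientation; "ft_force": force on the tool from outside, world axes, zero at the start; "torque": the same for the moment, N m; "finger_gap": finger opening in m.
Only numpy, scipy, OpenCV 4.12 (cv2) and the standard library are available. Lean on these libraries where they do the work, as an engineer would, in place of code of your own. Each camera call takes 0.05 s, during which the arm holds its last target.

## Task

Get the attic coffee shelf ready for weighing: slide the cork-lidded canister onto the square scale and the aluminium bean tray onto the oblong scale, each in the middle of its weighing plate and clear of the guard rails, the tray lying square with its long side along the long side of its plate. Slide them along the shelf top rather than lifting or tipping them, leave everything else, the open drawer included, where it is, and let go of everything at the end.

Things in the scene. Friction and masses are not known exactly. Their poses are not given: they have to be found in the camera images.
- shelf: fixed low birch plywood shelf unit, 400 (x) x 840 (y) x 110 mm high; origin at the centre of its underside: its flat top is 110 mm above the origin; x away from the robot, y to the left along it; turned by up to 0.08 rad. All things below stand on its top, which has no raised edge. On the table a kettle (165 mm high) stands to the left, a grinder (250 mm) to the right, jars behind
- square_scale: bench scale let into the shelf top, flush with it (no lip), at left or right; square plate 112 x 112 mm. Origin at the plate's centre, at shelf-top height; axes as the shelf's. Steel guard rail 14 mm high, 5 mm thick on left, right and rear, inner faces 68 mm from the centre; the side rails begin 68 mm before the centre; front (-x) open
- oblong_scale: the other bench scale, likewise flush; oblong plate 96 mm (x) x 134 mm (y, left-right). Origin at the plate's centre, at shelf-top height; axes as the shelf's. Guard rail 14 mm high, 5 mm thick: inner faces 79 mm from the centre at left and right, 62 mm at the rear; the side rails begin 62 mm before the centre; front (-x) open
- canister: squat round cream ceramic canister, closed, full, 104 mm diameter and 78 mm high with a flat cork lid (95 mm diameter, the top 8 mm), 0.5 to 0.9 kg; too wide for most grippers. Straight upright wall. Origin at the centre of its underside. Starts upright at the left or right end of the shelf's front part
- tray: open rectangular aluminium bean tray, 90 mm (its x) x 130 mm (its y) x 28 mm high, flat upright walls 4 mm thick, floor 4 mm, about 0.26 kg. Origin at the centre of its underside. Starts at the other end of the shelf's front part, turned up to 0.45 rad
- mug: bystander: glass mug, 76 mm diameter, 78 mm high, upright; origin at the centre of its underside, handle towards its +y, reaching 75 mm from the centre. Mug, steel cup and salt jar take turns in three places: front middle of the shelf (in the way between left and right) and the rear left and rear right, outside the scales
- cup: bystander: straight steel cup, 60 mm diameter, 56 mm high; origin at the centre of its underside
- salt_jar: bystander: terracotta salt jar with wooden lid, 66 mm diameter, 75 mm high; origin at the centre of its underside
- tin: bystander: steel tin with dark lid, 51 mm diameter, 74 mm high, standing between the two scales; origin at the centre of its underside
- drawer_pull (a point): the middle of the bar handle on the drawer in the left half of the shelf's front, below the shelf top; the drawer stands 90 to 140 mm open towards the robot (scoop and tamper lie in it) and stays as it is
There are look-alikes about, which are no part of the job. Several things have the shape of the tray; the one meant has the colours described above. What is shaped like the canister but red is not meant.

How it is judged:
By the outcome, as a careful person would: the job done as asked, in the order asked, and still so for the second after the job is handed in, with the robot touching nothing.
It also fails if it takes over 72 s, if anything falls off the work surface, if the arm or the gripper's body presses on something with over 40 N, if the wrist force passes 120 N, or if a joint passes its speed limit or range.

## Working session

There is one attempt and no reset: what is moved stays moved. The work goes in short steps, Python scripts to look and compute and a tool call to move; the robot and the scene stay as the last step left them, time stands still between calls to the robot, and variables do not carry over. Pictures are saved under pics/ and viewed, and the job is handed in when it is done.

Besides the shell and the picture viewer there is one more tool, called after "Emit:" by a JSON object that holds its "fn" and its "kwargs", one argument or row to a line. step_arm: Moves the arm, as the interface text tells. Its arguments: {"type":"object","properties":{"steps":{"type":"array"},"claw":{"type":"number"},"newtons":{"type":"number"}},"required":["steps"]}

```bash
mkdir -p pics; cat > h.py <<'E'
import numpy as np,cv2
from plant import *
from scipy.spatial.transform import Rotation as Rn
def shot(n,f):
    o=get_obs(); c=camera(n); cv2.imwrite('pics/%s.png'%f,c['frame'][:,:,::-1])
    if 'R' in c: R=np.array(c['R']);t=np.array(c['t'])
    else:
        T=np.array(c['T_tool_cam']);W=np.eye(4);W[:3,:3]=Rn.from_quat(o['tcp_rot']).as_matrix();W[:3,3]=o['tool_pos']
        M=np.linalg.inv(W@T);R=M[:3,:3];t=M[:3,3]
    K=np.array([[c['fx'],0,c['cx']],[0,c['fy'],c['cy']],[0,0,1]])
    np.savez('pics/%s.npz'%f,K=K,R=R,t=t)
    return c['frame']
def cal(f):
    d=np.load('pics/%s.npz'%f);return d['K'],d['R'],d['t']
def ray(f,uv,z):
    K,R,t=cal(f);uv=np.atleast_2d(np.array(uv,float))
    d=(np.linalg.inv(K)@np.c_[uv,np.ones(len(uv))].T).T@R
    o=-R.T@t
    return o+d*((z-o[2])/d[:,2])[:,None]
def proj(f,X):
    K,R,t=cal(f);p=(np.atleast_2d(X)@R.T+t)@K.T;return p[:,:2]/p[:,2:]
def tri(fs,uvs):
    A=[];b=[]
    for f,uv in zip(fs,uvs):
        K,R,t=cal(f);d=R.T@np.linalg.inv(K)@np.array([uv[0],uv[1],1.]);d/=np.linalg.norm(d)
        P=np.eye(3)-np.outer(d,d);A.append(P);b.append(P@(-R.T@t))
    return np.linalg.lstsq(np.vstack(A),np.hstack(b),rcond=None)[0]
E
python3 - <<'E'
from h import *
o=get_obs();print(o['time'],o['tool_pos'],o['tcp_rot'],o['ft_force'],o['finger_gap'])
for n in ['scene','top']: 
    f=shot(n,n+'0');K,R,t=cal(n+'0');print(n,K[0,0],-R.T@t,R[2])
    cv2.imwrite('pics/%s0b.png'%n,cv2.resize(f[:,:,::-1],(800,600),interpolation=cv2.INTER_CUBIC))
E
```

```text
0.0 [ 0.19045106 -0.59447965  0.195681  ] [-0.57061795  0.41738854 -0.41635221  0.57169292] [ 0.63531445 -1.06562329  0.39920743] 0.08679953791971035
scene 350.21728456794546 [1.15306521 0.85833074 0.74312608] [-0.54870475 -0.64838968 -0.52774418]
top 350.0513025019636 [0.46004377 0.10542106 1.16797861] [ 0.05071634 -0.00255646 -0.99870983]
```

View pics/scene0b.png

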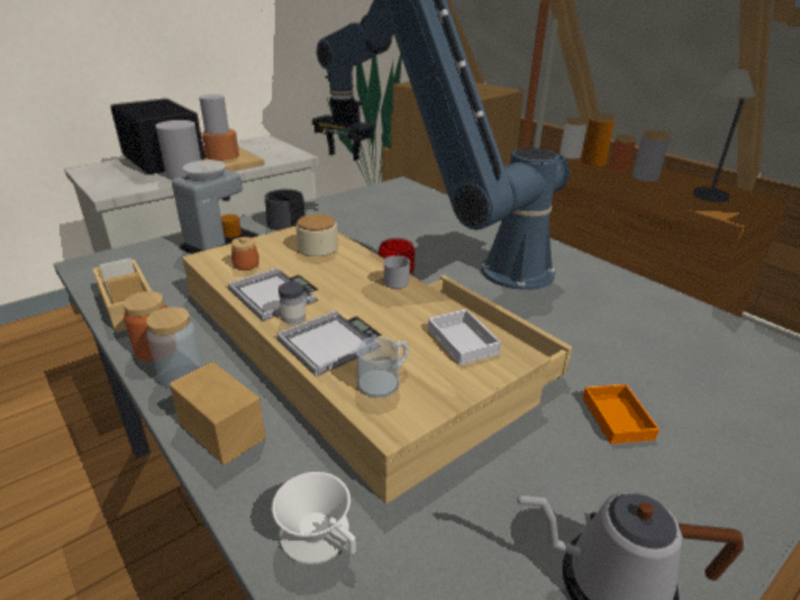

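View pics/top0b.png

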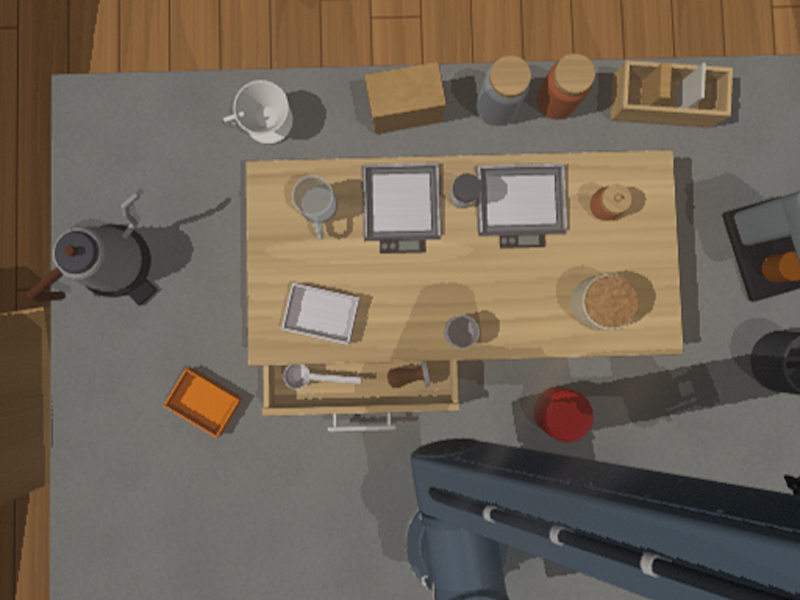

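The cork-lidded canister is at about (610,300) in the enlarged top view and the aluminium tray at (320,312). The square scale is on the left at (402,202) and the oblong one on the right at (522,200). The cup stands front middle at (462,330), the mug rear left and the salt jar rear right. Look-alikes are the red canister at (565,415) and the orange tray at (203,402), both on the table. I'll enlarge to confirm.

```bash
python3 - <<'E'
from h import *
f=cv2.imread('pics/top0.png')
c=f[90:290,150:450]
cv2.imwrite('pics/c1.png',cv2.resize(c,(800,533),interpolation=cv2.INTER_CUBIC))
f=cv2.imread('pics/scene0.png')
c=f[130:310,110:380]
cv2.imwrite('pics/c2.png',cv2.resize(c,(800,533),interpolation=cv2.INTER_CUBIC))
E
```

```text
(no output)
```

View pics/c1.png

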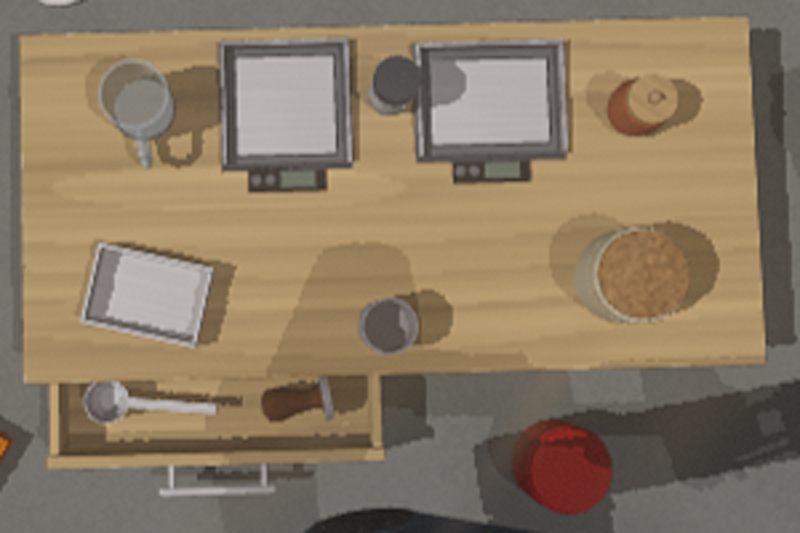

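View pics/c2.png

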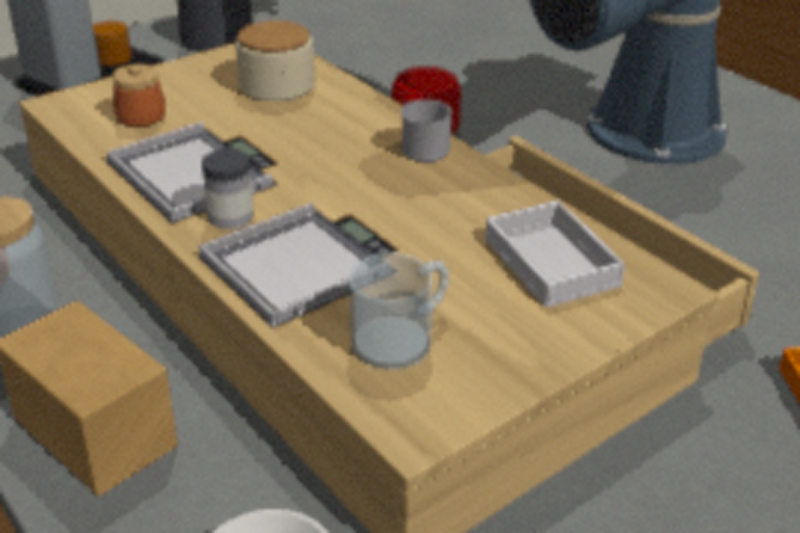

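```bash
python3 - <<'E'
from h import *
f1=lambda u,v:(150+(u+.5)/2.6667-.5,90+(v+.5)/2.6667-.5)
f2=lambda u,v:(110+(u+.5)/2.963-.5,130+(v+.5)/2.963-.5)
print('rearleft corner',tri(['top0','scene0'],[f1(18,37),f2(408,480)]))
print('rearright corner',tri(['top0','scene0'],[f1(748,17),f2(24,104)]))
print('tray corners',tri(['top0','scene0'],[f1(98,243),f2(545,303)]),tri(['top0','scene0'],[f1(214,268),f2(487,222)]))
C=ray('top0',[f1(18,37),f1(748,17),f1(766,362),f1(25,382)],.11);print(C.round(4))
print('yaw',[np.arctan2(*( (a-b)[[0,1]]*[-1,1])) for a,b in [(C[0],C[1]),(C[3],C[2])]],C.mean(0))
img=cv2.imread('pics/top0.png');h=cv2.cvtColor(img,cv2.COLOR_BGR2HSV)
m=((h[...,1]<40)&(h[...,2]>150)).astype(np.uint8);m[:90]=0
n,l,s,c=cv2.connectedComponentsWithStats(m)
for i in range(1,n):
    if s[i,4]>150:
        cn=max(cv2.findContours((l==i).astype(np.uint8),0,2)[0],key=cv2.contourArea);r=cv2.minAreaRect(cn)
        p=ray('top0',cv2.boxPoints(r),.11)
        print(s[i],r[0],p.mean(0).round(4),[np.linalg.norm(p[k]-p[k-1]).round(4) for k in range(4)])
# canister lid
m=cv2.inRange(h,(5,90,60),(20,255,255));
sub=m[165:225,360:425];sub=cv2.cvtColor(img,cv2.COLOR_BGR2LAB)[165:225,360:425]
for nm,(u,v,r,z) in dict(can=(642,274,47,.188),cup=(388,325,29,.166),tin=(396,81,24,.184)).items():
    p=ray('top0',[f1(u,v),f1(u+r,v)],z);print(nm,p.round(4),np.linalg.norm(p[1]-p[0]))
E
```

```text
rearleft corner [0.78915597 0.39934565 0.11057651]
rearright corner [ 0.7857281 -0.4393506  0.1080163]
tray corners [0.54876079 0.30989869 0.11994051] [0.51421122 0.18090637 0.13381221]
[[ 0.788   0.4006  0.11  ]
 [ 0.7866 -0.4394  0.11  ]
 [ 0.3908 -0.438   0.11  ]
 [ 0.3933  0.3988  0.11  ]]
yaw [np.float64(-0.0016819707876756095), np.float64(-0.002996146426958258)] [ 0.58968139 -0.01950211  0.11      ]
[ 239  111   37   37 1325] (257.0, 129.0) [0.7003 0.095  0.11  ] [np.float64(0.111), np.float64(0.1102), np.float64(0.1111), np.float64(0.1096)]
[ 312  112   44   32 1160] (333.5, 127.5) [ 0.698  -0.1387  0.11  ] [np.float64(0.0957), np.float64(0.1317), np.float64(0.0957), np.float64(0.1311)]
[ 180  181   50   39 1047] (204.4529571533203, 200.21176147460938) [0.4877 0.2602 0.11  ] [np.float64(0.1326), np.float64(0.093), np.float64(0.1332), np.float64(0.0928)]
[192 233  39  12 167] (210.19859313964844, 241.8057098388672) [0.3623 0.2458 0.11  ] [np.float64(0.1187), np.float64(0.0283), np.float64(0.1189), np.float64(0.0283)]
can [[ 0.4919 -0.2727  0.188 ]
 [ 0.4904 -0.3221  0.188 ]] 0.049429793725150814
cup [[ 0.446  -0.0064  0.166 ]
 [ 0.4451 -0.0374  0.166 ]] 0.03107921825710507
tin [[ 0.7056 -0.0221  0.184 ]
 [ 0.7048 -0.0477  0.184 ]] 0.02559816033014057
```

The enlarged crops confirm it. The cream, cork-lidded canister is the one at crop (642,274) and the aluminium tray at crop (147,293). The red and orange ones stand on the table and are not meant.

Two-view triangulation puts the shelf top at 0.108–0.111 m, which agrees with the text. The square scale is at about (0.700, 0.095) and the oblong at (0.698, -0.139). The canister is at (0.492, -0.273) and the cup at (0.446, -0.006).

I'll push the canister along +y behind the cup with the fingers open, then push it +x into the scale.

```bash
cat >> h.py <<'E'
def plan(xyz,yaw=None):
    """yaw: wanted world direction angle of tool z (or None). prints tool-frame shift/turn"""
    o=get_obs();M=Rn.from_quat(o['tcp_rot']).as_matrix();p=np.array(o['tool_pos'])
    cur=np.arctan2(M[1,2],M[0,2])
    d=M.T@(np.array(xyz)-p)
    print('t',round(o['time'],2),'pos',p.round(4),'zdir',round(cur,4),'ydown',M[:,1].round(3),'F',np.round(o['ft_force'],1),'gap',round(o['finger_gap'],4))
    print('shift tool',d.round(4))
    if yaw is not None:
        dy=(yaw-cur+np.pi)%(2*np.pi)-np.pi
        print('turn about y',round(-dy,4))
E
python3 - <<'E'
from h import *
o=get_obs();print(Rn.from_quat(o['tcp_rot']).as_matrix().round(3),o['qpos'])
plan([0.465,-0.37,0.3],1.2)
plan([0.465,-0.37,0.3],1.2-np.pi)
E
```

```text
[[ 0.305 -0.     0.952]
 [-0.952  0.002  0.305]
 [-0.002 -1.     0.   ]] [-1.43954443e+00  5.28413601e-01  1.43377070e+00  2.69041311e-05
  1.18138734e+00 -1.78522600e-01]
t 0.1 pos [ 0.1905 -0.5945  0.1957] zdir 0.3098 ydown [-0.     0.002 -1.   ] F [ 0.6  0.9 -0.2] gap 0.087
shift tool [-0.1304 -0.1039  0.33  ]
turn about y -0.8902
t 0.1 pos [ 0.1905 -0.5945  0.1957] zdir 0.3098 ydown [-0.     0.002 -1.   ] F [ 0.6  0.9 -0.2] gap 0.087
shift tool [-0.1304 -0.1039  0.33  ]
turn about y 2.2514
```

Emit:
{"fn": "step_arm", "kwargs": {
  "steps": [
    [[0,-0.05,0,-0.15],[0,-0.05,0,-0.15],[0,-0.02,0,-0.15],[0,0,0,-0.15],[0,0,0,-0.15]]
  ],
  "claw": 1
}}

```text
time: 0.6
tool_pos: [0.1902, -0.5927, 0.3163]
tcp_rot: [-0.681, 0.179, -0.176, 0.688]
ft_force: [-0.2, 0.6, -0.1]
finger_gap: 0.0871
```

```bash
python3 - <<'E'
from h import *
plan([0.46,-0.37,0.32],1.22)
E
```

```text
t 0.6 pos [ 0.1902 -0.5927  0.3163] zdir 1.0646 ydown [-0.001  0.011 -1.   ] F [-0.2  0.6 -0.1] gap 0.0871
shift tool [ 0.128  -0.0016  0.3256]
turn about y -0.1554
```

Emit:
{"fn": "step_arm", "kwargs": {
  "steps": [
    [[0.018,0,0.046,0],[0.018,0,0.046,0],[0.018,0,0.046,0],[0.018,0,0.046,0],[0.018,0,0.046,0]]
  ]
}}

```text
time: 1.1
tool_pos: [0.3792, -0.4363, 0.3149]
tcp_rot: [-0.68, 0.183, -0.178, 0.687]
ft_force: [0.7, -1.1, 0.1]
finger_gap: 0.0872
```

```bash
python3 - <<'E'
from h import *
plan([0.46,-0.37,0.32],1.22)
E
```

```text
t 1.1 pos [ 0.3792 -0.4363  0.3149] zdir 1.0543 ydown [-0.004  0.011 -1.   ] F [ 0.7 -1.1  0.1] gap 0.0872
shift tool [ 0.0374 -0.0047  0.0976]
turn about y -0.1657
```

Emit:
{"fn": "step_arm", "kwargs": {
  "steps": [
    [[0.018,0,0.046,0],[0.018,0,0.046,0],[0,0,0,-0.15],[0,0,0,-0.02],[0,0,0,0]]
  ]
}}

```text
time: 1.6
tool_pos: [0.461, -0.3653, 0.313]
tcp_rot: [-0.692, 0.12, -0.115, 0.703]
ft_force: [-0.7, -0.3, 1.2]
finger_gap: 0.0867
```

```bash
python3 - <<'E'
from h import *
plan([0.465,-0.37,0.32],1.22)
f=shot('wrist','w1')
cv2.imwrite('pics/w1b.png',cv2.resize(f[:,:,::-1],(800,600)))
K,R,t=cal('w1');print(K[0,0],-R.T@t,R[2])
E
```

```text
t 1.6 pos [ 0.461  -0.3653  0.313 ] zdir 1.2364 ydown [-0.005  0.017 -1.   ] F [-0.7 -0.3  1.2] gap 0.0867
shift tool [ 0.0053 -0.0071 -0.003 ]
turn about y 0.0164
277.63026571107844 [ 0.48632655 -0.29395549  0.50367038] [-0.09957461 -0.25575361 -0.96160022]
```

View pics/w1b.png

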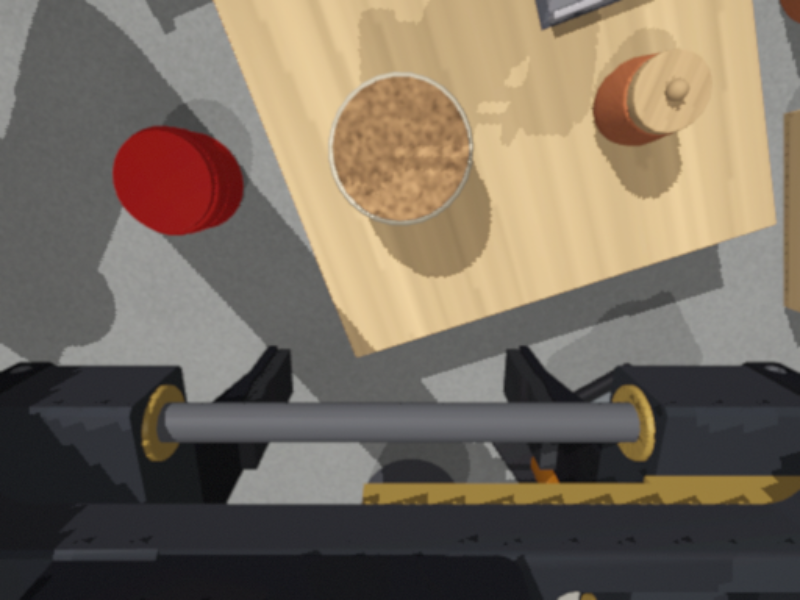

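Wrist view: the cork lid, with its thin cream rim, is at (400,148), and the salt jar is at (670,90). The red look-alike at (180,180) is on the table.

```bash
python3 - <<'E'
from h import *
img=cv2.imread('pics/w1.png');h=cv2.cvtColor(img,cv2.COLOR_BGR2HSV)
m=cv2.inRange(h,(5,60,60),(25,255,255))
# lid: circle via Hough
g=cv2.cvtColor(img,cv2.COLOR_BGR2GRAY)
c=cv2.HoughCircles(g,cv2.HOUGH_GRADIENT,1.2,60,param1=120,param2=20,minRadius=38,maxRadius=52);print(c)
u,v=c[0][0][:2]
print(ray('w1',[(u,v),(u+44,v)],.188), tri(['w1','top0'],[(u,v),(150+(642.5)/2.6667-.5,90+274.5/2.6667-.5)]))
# shelf corner near right-front & right-rear in wrist
for p in [(357,355),(775,222)]: print(ray('w1',[np.array(p)*.64-.2],.11))
K,R,t=cal('w1')
plan([0.463,-0.355,0.13],1.22)
E
```

```text
[[[258.6       94.200005  46.04    ]
  [115.8      103.8       46.04    ]
  [376.2      276.6       42.08    ]
  [131.40001  275.40002   40.64    ]
  [442.2       66.600006  43.4     ]]]
[[ 0.49357135 -0.27665247  0.188     ]
 [ 0.53816327 -0.29216308  0.188     ]] [ 0.49296315 -0.27618051  0.17904986]
[[ 0.38916941 -0.43908956  0.11      ]]
[[ 0.78652044 -0.44000875  0.11      ]]
t 1.65 pos [ 0.4606 -0.3656  0.313 ] zdir 1.2355 ydown [-0.005  0.017 -1.   ] F [ 0.2 -0.6 -0.3] gap 0.0872
shift tool [0.0006 0.1831 0.0083]
turn about y 0.0155
```

Emit:
{"fn": "step_arm", "kwargs": {
  "steps": [
    [[0,0.05,0,-0.03],[0,0.05,0,0],[0,0.05,0,0],[0,0.02,0,0],[0,0,0,0]]
  ]
}}

```text
time: 2.15
tool_pos: [0.458, -0.3714, 0.1413]
tcp_rot: [-0.695, 0.114, -0.114, 0.701]
ft_force: [0.4, 0.6, 0.0]
finger_gap: 0.0868
```

```bash
python3 - <<'E'
from h import *
plan([0.470,-0.346,0.132],1.263)
E
```

```text
t 2.15 pos [ 0.458  -0.3714  0.1413] zdir 1.2468 ydown [ 0.001  0.008 -1.   ] F [0.4 0.6 0. ] gap 0.0868
shift tool [0.0033 0.0096 0.0279]
turn about y -0.0162
```

Emit:
{"fn": "step_arm", "kwargs": {
  "steps": [
    [[0.003,0.009,0.01,-0.016],[0,0,0.015,0],[0,0,0.01,0],[0,0,0.01,0],[0,0,0.01,0]]
  ]
}}

```text
time: 2.65
tool_pos: [0.4805, -0.3207, 0.1369]
tcp_rot: [-0.697, 0.108, -0.113, 0.7]
ft_force: [-0.7, 1.0, 0.3]
finger_gap: 0.0872
```

```bash
python3 - <<'E'
from h import *
# target tcp when canister at (0.548,-0.10) heading 1.263
plan([0.548-.038*np.cos(1.263),-0.10-.038*np.sin(1.263),0.131],1.263)
E
```

```text
t 2.65 pos [ 0.4805 -0.3207  0.1369] zdir 1.257 ydown [ 0.007  0.002 -1.   ] F [-0.7  1.   0.3] gap 0.0872
shift tool [-0.0038  0.0067  0.1928]
turn about y -0.006
```

Emit:
{"fn": "step_arm", "kwargs": {
  "steps": [
    [[0,0.004,0.012,0],[0,0,0.015,0],[0,0,0.015,0],[0,0,0.015,0],[0,0,0.015,0]]
  ]
}}

```text
time: 3.15
tool_pos: [0.5043, -0.2523, 0.1358]
tcp_rot: [0.702, -0.105, 0.112, -0.695]
ft_force: [0.0, -2.2, -1.7]
finger_gap: 0.0872
```

```bash
python3 - <<'E'
from h import *
plan([0.548-.038*np.cos(1.263),-0.10-.038*np.sin(1.263),0.131],1.263)
f=shot('wrist','w2')
cv2.imwrite('pics/w2b.png',cv2.resize(f[:,:,::-1],(800,600)))
E
```

```text
t 3.15 pos [ 0.5043 -0.2523  0.1358] zdir 1.262 ydown [ 0.009 -0.012 -1.   ] F [ 0.  -2.2 -1.7] gap 0.0872
shift tool [-0.0047  0.0037  0.1204]
turn about y -0.001
```

View pics/w2b.png

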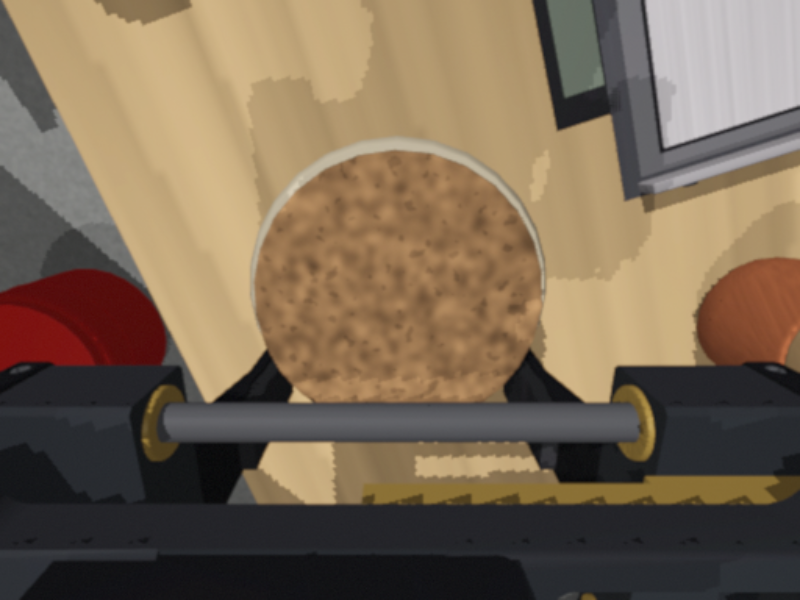

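The canister is nested between the two fingers, its lid at (399,282), and the push force is about 2 N.

Emit:
{"fn": "step_arm", "kwargs": {
  "steps": [
    [[-0.001,0.002,0.016,0],[-0.001,0,0.016,0],[-0.001,0,0.016,0],[0,0,0.016,0],[0,0,0.016,0]]
  ]
}}

```text
time: 3.7
tool_pos: [0.5289, -0.1735, 0.1352]
tcp_rot: [0.705, -0.102, 0.113, -0.692]
ft_force: [-1.1, -5.1, 2.0]
finger_gap: 0.087
```

```bash
python3 - <<'E'
from h import *
p=ray('w2',[(399.5*.64-.2,282*.64-.2)],.188)[0];K,R,t=cal('w2')
print('can at w2',p, 'rel to tcp dist',np.linalg.norm(p[:2]-[.5043,-.2523]))
plan([0.548-.038*np.cos(1.263),-0.10-.038*np.sin(1.263),0.131],1.263)
E
```

```text
can at w2 [ 0.51616885 -0.21028299  0.188     ] rel to tcp dist 0.043661180011863705
t 3.7 pos [ 0.5289 -0.1735  0.1352] zdir 1.2655 ydown [ 0.013 -0.021 -1.   ] F [-1.1 -5.1  2. ] gap 0.087
shift tool [-0.004   0.0036  0.038 ]
turn about y 0.0025
```

Emit:
{"fn": "step_arm", "kwargs": {
  "steps": [
    [[0,0.003,0.016,0],[0,0,0.016,0],[0.004,0,0.012,-0.1],[0.004,0,0.012,-0.1],[0.004,0,0.012,-0.1]]
  ]
}}

```text
time: 4.2
tool_pos: [0.5612, -0.1109, 0.135]
tcp_rot: [0.719, 0.01, 0.004, -0.695]
ft_force: [1.1, -4.7, 0.3]
finger_gap: 0.0872
```

```bash
python3 - <<'E'
from h import *
plan([0.55,0.095-.044,0.131],np.pi/2)
f=shot('wrist','w3')
cv2.imwrite('pics/w3b.png',cv2.resize(f[:,:,::-1],(800,600)))
E
```

```text
t 4.2 pos [ 0.5612 -0.1109  0.135 ] zdir 1.5791 ydown [ 0.019 -0.034 -0.999] F [ 1.1 -4.7  0.3] gap 0.0872
shift tool [-0.0098 -0.0017  0.1621]
turn about y 0.0083
```

View pics/w3b.png

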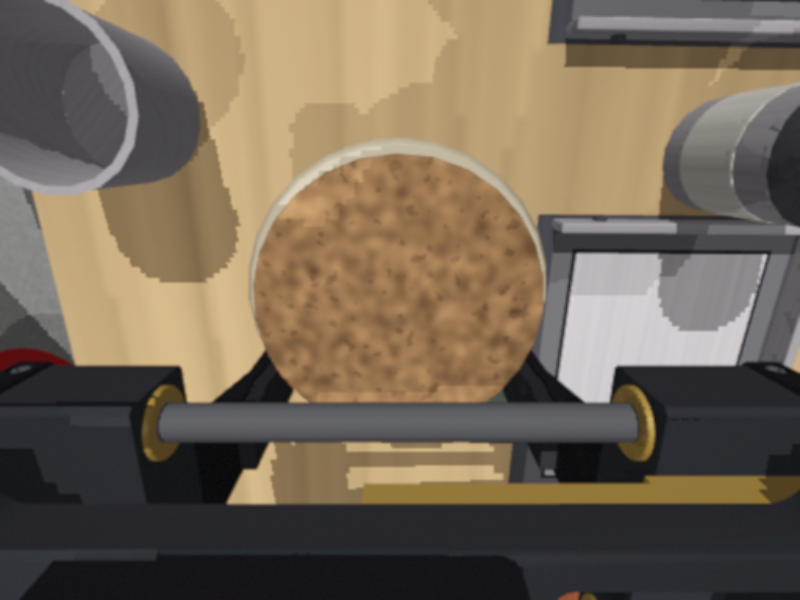

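The canister is still nested at (400,285). The cup is at the upper left (70,100), well clear, and the tin at (750,150).

Emit:
{"fn": "step_arm", "kwargs": {
  "steps": [
    [[-0.003,0.003,0.016,0.008],[-0.003,0,0.016,0],[-0.002,0,0.016,0],[-0.001,0,0.016,0],[0,0,0.016,0]]
  ]
}}

```text
time: 4.75
tool_pos: [0.5596, -0.0368, 0.1345]
tcp_rot: [0.725, 0.013, 0.013, -0.688]
ft_force: [-0.4, -7.6, 4.6]
finger_gap: 0.0871
```

```bash
python3 - <<'E'
from h import *
plan([0.55,0.095-.044,0.131],np.pi/2)
E
```

```text
t 4.75 pos [ 0.5596 -0.0368  0.1345] zdir 1.5691 ydown [ 0.036 -0.053 -0.998] F [-0.4 -7.6  4.6] gap 0.0871
shift tool [-0.0097 -0.0015  0.0878]
turn about y -0.0017
```

Emit:
{"fn": "step_arm", "kwargs": {
  "steps": [
    [[-0.002,0,0.015,0],[-0.002,0,0.015,0],[-0.002,0,0.015,0],[-0.001,0,0.015,0],[0,0,0.012,0]]
  ]
}}

```text
time: 5.25
tool_pos: [0.5565, 0.0303, 0.1355]
tcp_rot: [0.731, 0.016, 0.017, -0.682]
ft_force: [-0.1, -7.6, 3.7]
finger_gap: 0.087
```

```bash
python3 - <<'E'
from h import *
plan([0.55,0.095-.044,0.131],np.pi/2)
f=shot('wrist','w4')
cv2.imwrite('pics/w4b.png',cv2.resize(f[:,:,::-1],(800,600)))
E
```

```text
t 5.25 pos [0.5565 0.0303 0.1355] zdir 1.5673 ydown [ 0.046 -0.071 -0.996] F [-0.1 -7.6  3.7] gap 0.087
shift tool [-0.0067  0.0027  0.0209]
turn about y -0.0034
```

View pics/w4b.png

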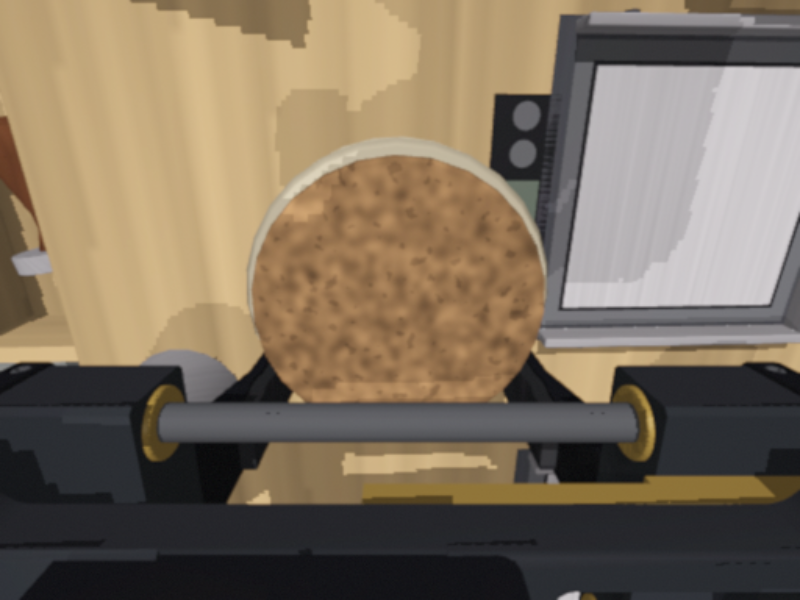

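```bash
python3 - <<'E'
from h import *
s=lambda u,v:(u*.64-.2,v*.64-.2)
# rim left/right extremes & top
L=ray('w4',[s(249,280),s(545,280),s(397,139)],.18);print(L, (L[0]+L[1])/2)
# square plate corners
P=ray('w4',[s(595,65),s(562,308),s(771,305),s(541,338),s(561,16)],.11);print(P)
f=shot('top','t4');cv2.imwrite('pics/t4b.png',cv2.resize(f[90:290,150:450,::-1],(800,533),interpolation=cv2.INTER_CUBIC))
E
```

```text
[[0.5035816  0.07728161 0.18      ]
 [0.60345995 0.07580013 0.18      ]
 [0.5527392  0.12112112 0.18      ]] [0.55352078 0.07654087 0.18      ]
[[0.64218022 0.15079008 0.11      ]
 [0.64312241 0.03666984 0.11      ]
 [0.75811829 0.03633146 0.11      ]
 [0.63390368 0.01930449 0.11      ]
 [0.62464797 0.16891966 0.11      ]]
```

View pics/t4b.png

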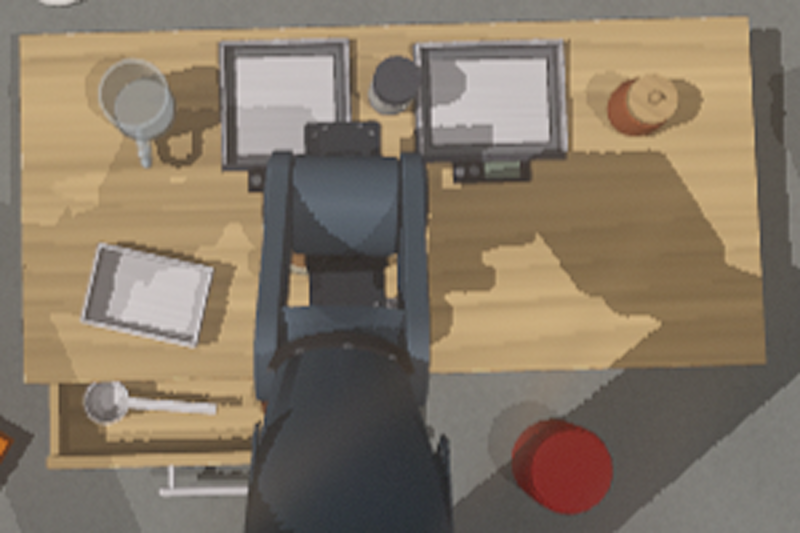

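Emit:
{"fn": "step_arm", "kwargs": {
  "steps": [
    [[0,0,0.01,0],[0,0,0.01,0],[0,0,0.005,0]]
  ]
}}

```text
time: 5.65
tool_pos: [0.5565, 0.0536, 0.1344]
tcp_rot: [0.733, 0.015, 0.018, -0.68]
ft_force: [0.7, -7.4, 4.2]
finger_gap: 0.0874
```

```bash
python3 - <<'E'
from h import *
plan([0.55,0.095-.044,0.131],np.pi/2)
f=shot('wrist','w5')
img=f[:,:,::-1].copy()
cv2.imwrite('pics/w5b.png',cv2.resize(img,(800,600)))
s=lambda u,v:(u*.64-.2,v*.64-.2)
print(ray('w5',[s(397,139)],.18))
E
```

```text
t 5.65 pos [0.5565 0.0536 0.1344] zdir 1.5649 ydown [ 0.045 -0.074 -0.996] F [ 0.7 -7.4  4.2] gap 0.0874
shift tool [-0.0066  0.0033 -0.0024]
turn about y -0.0059
[[0.55292399 0.14459313 0.18      ]]
```

View pics/w5b.png

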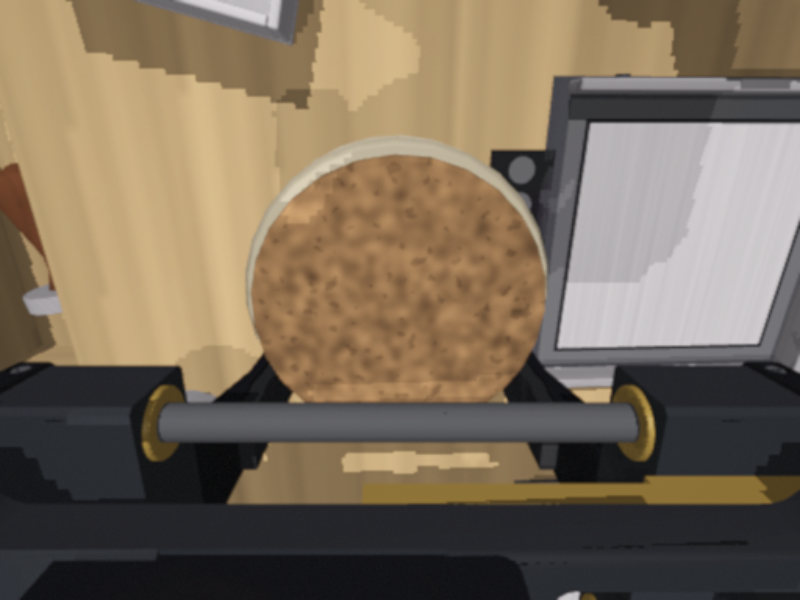

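Emit:
{"fn": "step_arm", "kwargs": {
  "steps": [
    [[0,0,-0.03,0],[0,0,-0.04,0],[0,-0.05,0,0],[0,-0.05,0,0],[0,-0.04,0,0]]
  ]
}}

```text
time: 6.2
tool_pos: [0.5409, -0.0034, 0.2721]
tcp_rot: [0.727, 0.0, 0.011, -0.687]
ft_force: [0.7, 0.1, -0.0]
finger_gap: 0.0874
```

```bash
python3 - <<'E'
from h import *
plan([0.46,0.0945,0.29],0)
E
```

```text
t 6.2 pos [ 0.5409 -0.0034  0.2721] zdir 1.5543 ydown [ 0.016 -0.057 -0.998] F [ 0.7  0.1 -0. ] gap 0.0874
shift tool [-0.0821 -0.0247  0.0954]
turn about y 1.5543
```

Emit:
{"fn": "step_arm", "kwargs": {
  "steps": [
    [[-0.04,-0.02,0,0.15],[-0.04,0,0,0.15],[0,0,0,0.15],[0,0,0,0.15],[0,0,0,0.15]]
  ]
}}

```text
time: 6.7
tool_pos: [0.4562, 0.0106, 0.2946]
tcp_rot: [0.667, -0.253, 0.278, -0.643]
ft_force: [-1.1, -1.6, 0.9]
finger_gap: 0.0871
```

Emit:
{"fn": "step_arm", "kwargs": {
  "steps": [
    [[0,0,0,0.15],[0,0,0,0.15],[0,0,0,0.15],[0,0,0,0.15],[0,0,0,0.15]]
  ]
}}

```text
time: 7.2
tool_pos: [0.4491, 0.0169, 0.2907]
tcp_rot: [0.519, -0.478, 0.497, -0.506]
ft_force: [0.5, 0.4, -0.6]
finger_gap: 0.0871
```

```bash
python3 - <<'E'
from h import *
plan([0.44,0.0945,0.29],0)
print(np.round(get_obs()['qpos'],2))
f=shot('wrist','w6')
cv2.imwrite('pics/w6b.png',cv2.resize(f[:,:,::-1],(800,600)))
f=shot('top','t6');cv2.imwrite('pics/t6b.png',cv2.resize(f[90:290,150:450,::-1],(800,533),interpolation=cv2.INTER_CUBIC))
E
```

```text
t 7.2 pos [0.4491 0.0169 0.2907] zdir 0.0508 ydown [ 0.008 -0.031 -0.999] F [ 0.5  0.4 -0.6] gap 0.0871
shift tool [-0.078  -0.0018 -0.0052]
turn about y 0.0508
[-0.19  0.17  1.73 -0.03  1.24  1.34]
```

View pics/w6b.png

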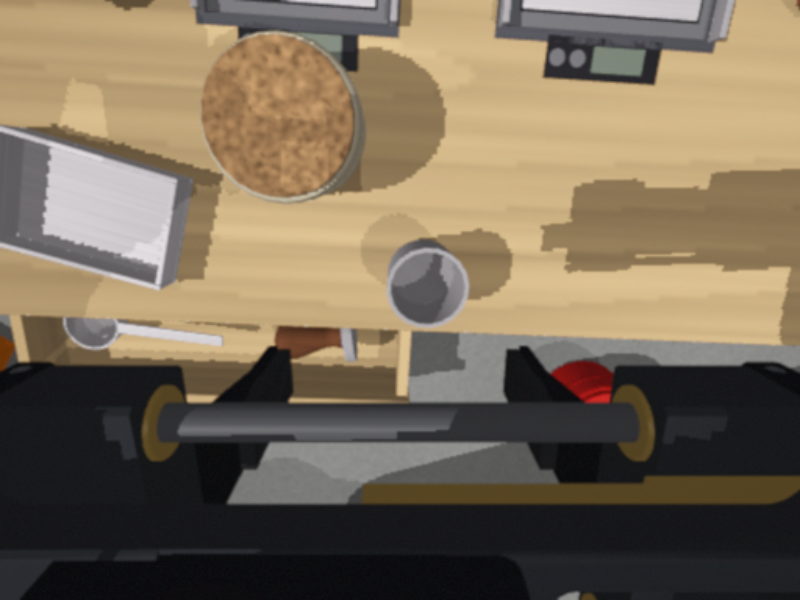

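View pics/t6b.png

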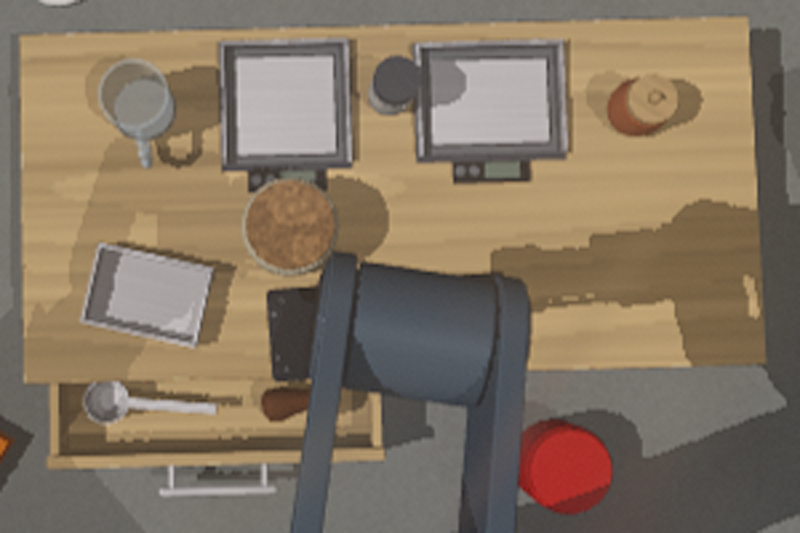

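Wrist view: the canister lid is at (280,116), the cup at (428,285) untouched, and the tray's corner is at the left. In the top crop the canister is at (290,225), directly in front of the square scale.

```bash
python3 - <<'E'
from h import *
f1=lambda u,v:(150+(u+.5)/2.6667-.5,90+(v+.5)/2.6667-.5)
s=lambda u,v:(u*.64-.2,v*.64-.2)
# fit circle on cork mask in wrist
def lid(f,z,roi):
    img=cv2.imread('pics/%s.png'%f);g=cv2.cvtColor(img,cv2.COLOR_BGR2GRAY)[roi[1]:roi[3],roi[0]:roi[2]]
    h=cv2.cvtColor(img,cv2.COLOR_BGR2HSV)[roi[1]:roi[3],roi[0]:roi[2]]
    m=cv2.inRange(h,(5,95,60),(16,255,255));m=cv2.morphologyEx(m,cv2.MORPH_CLOSE,np.ones((7,7)));m=cv2.morphologyEx(m,cv2.MORPH_OPEN,np.ones((7,7)))
    c=max(cv2.findContours(m,0,2)[0],key=cv2.contourArea);c=cv2.convexHull(c)[:,0]+[roi[0],roi[1]]
    p=ray(f,c,z);(cx,cy),r=cv2.minEnclosingCircle(p[:,:2].astype(np.float32));e=cv2.fitEllipse(p[:,:2].astype(np.float32)*1000) 
    print(f,cx,cy,r,e)
lid('w6',.188,(118,8,240,140)); lid('t6',.188,(235,150,285,200))
print('manual',ray('t6',[f1(290,225)],.188))
# front edge line of shelf & displays in wrist
E=ray('w6',[s(470,331),s(780,345)],.11);print(E,'yaw',np.arctan2(-(E[0]-E[1])[0],(E[0]-E[1])[1]))
E=ray('w6',[s(198,22),s(397,35)],.124);print('sq front ends',E);E=ray('w6',[s(497,35),s(714,49)],.124);print('obl',E)
E
cp h.py /tmp; python3 - <<'E'
import cv2
i=cv2.imread('pics/w6.png')[0:60,110:480];cv2.imwrite('pics/w6c.png',cv2.resize(i,None,fx=2.16,fy=2.16,interpolation=cv2.INTER_CUBIC))
E
```

```text
w6 0.5531358122825623 0.09344480186700821 0.04722875356674194 ((553.266845703125, 93.3190689086914), (92.9845199584961, 93.98587036132812), 158.474853515625)
t6 0.553209125995636 0.08139598369598389 0.059792447835206985 ((553.658935546875, 83.85777282714844), (93.88349151611328, 121.12763214111328), 175.66754150390625)
manual [[0.55451611 0.09557621 0.188     ]]
[[ 0.38962649 -0.05844892  0.11      ]
 [ 0.38697687 -0.3555703   0.11      ]] yaw -0.008917404301478951
sq front ends [[0.6209246  0.16265348 0.124     ]
 [0.62119314 0.02061282 0.124     ]]
obl [[ 0.62555469 -0.05251184  0.124     ]
 [ 0.62607953 -0.21701043  0.124     ]]
```

View pics/w6c.png

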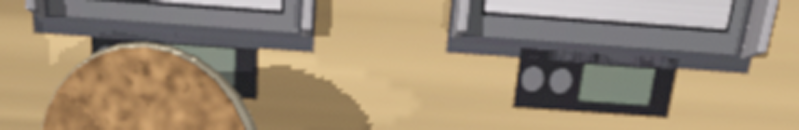

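Emit:
{"fn": "step_arm", "kwargs": {
  "steps": [
    [[0,0,0,0.05],[-0.04,0,0.015,0],[-0.037,0,0.015,0],[0,0,0,0],[0,0,0,0]]
  ]
}}

```text
time: 7.8
tool_pos: [0.4763, 0.0977, 0.2863]
tcp_rot: [0.51, -0.49, 0.503, -0.497]
ft_force: [-0.7, 0.0, -0.3]
finger_gap: 0.0868
```

```bash
python3 - <<'E'
from h import *
plan([0.478,0.095,0.132],0)
E
```

```text
t 7.8 pos [0.4763 0.0977 0.2863] zdir 0.014 ydown [ 0.    -0.025 -1.   ] F [-0.7  0.  -0.3] gap 0.0868
shift tool [-0.0012  0.1544  0.0017]
turn about y 0.014
```

Emit:
{"fn": "step_arm", "kwargs": {
  "steps": [
    [[0,0.045,0,0.014],[0,0.045,0,0],[0,0.04,0,0],[0,0.02,0,0],[0,0,0,0]]
  ]
}}

```text
time: 8.3
tool_pos: [0.4767, 0.0914, 0.134]
tcp_rot: [0.505, -0.492, 0.506, -0.496]
ft_force: [-1.4, 0.2, -0.3]
finger_gap: 0.0869
```

```bash
python3 - <<'E'
from h import *
plan([0.700-.044,0.095,0.134],0)
E
```

```text
t 8.3 pos [0.4767 0.0914 0.134 ] zdir 0.0027 ydown [ 0.004 -0.024 -1.   ] F [-1.4  0.2 -0.3] gap 0.0869
shift tool [-0.0031  0.0007  0.1793]
turn about y 0.0027
```

Emit:
{"fn": "step_arm", "kwargs": {
  "steps": [
    [[-0.003,0,0.014,0],[0,0,0.014,0],[0,0,0.014,0],[0,0,0.015,0],[0,0,0.015,0]]
  ]
}}

```text
time: 8.8
tool_pos: [0.5449, 0.0924, 0.1369]
tcp_rot: [0.508, -0.495, 0.503, -0.493]
ft_force: [-2.5, 0.0, -1.6]
finger_gap: 0.0874
```

```bash
python3 - <<'E'
from h import *
plan([0.700-.044,0.095,0.134],0)
E
```

```text
t 8.8 pos [0.5449 0.0924 0.1369] zdir 0.0027 ydown [-0.008 -0.023 -1.   ] F [-2.5  0.  -1.6] gap 0.0874
shift tool [-0.0023  0.0019  0.1111]
turn about y 0.0027
```

Emit:
{"fn": "step_arm", "kwargs": {
  "steps": [
    [[-0.0015,0.001,0.015,0.003],[-0.001,0,0.015,0],[0,0,0.015,0],[0,0,0.015,0],[0,0,0.012,0]]
  ]
}}

```text
time: 9.3
tool_pos: [0.6105, 0.0932, 0.1374]
tcp_rot: [0.513, -0.502, 0.498, -0.487]
ft_force: [-2.4, -0.3, -0.8]
finger_gap: 0.0869
```

```bash
python3 - <<'E'
from h import *
plan([0.700-.044,0.095,0.134],0)
f=shot('wrist','w7')
cv2.imwrite('pics/w7b.png',cv2.resize(f[:,:,::-1],(800,600)))
E
```

```text
t 9.3 pos [0.6105 0.0932 0.1374] zdir 0.0007 ydown [-0.03  -0.022 -0.999] F [-2.4 -0.3 -0.8] gap 0.0869
shift tool [-0.0018  0.002   0.0456]
turn about y 0.0007
```

View pics/w7b.png

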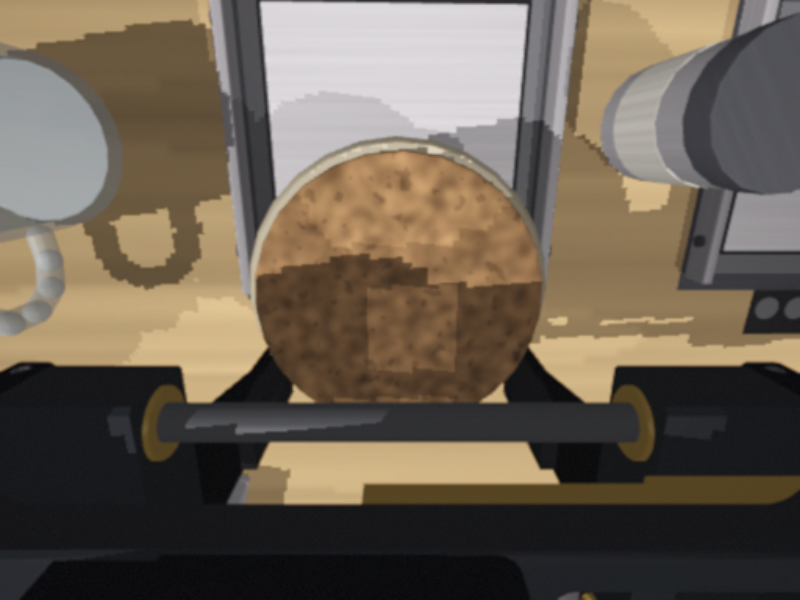

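The canister is between the rails. The plate's centre line is at column 396 against the lid at 399, so about 2 mm to the left is still needed.

Emit:
{"fn": "step_arm", "kwargs": {
  "steps": [
    [[-0.002,0.001,0.014,0],[-0.001,0,0.012,0],[0,0,0.008,0],[0,0,0.004,0]]
  ]
}}

```text
time: 9.75
tool_pos: [0.6433, 0.0944, 0.1381]
tcp_rot: [0.517, -0.505, 0.494, -0.483]
ft_force: [-3.7, -0.4, -0.7]
finger_gap: 0.0868
```

```bash
python3 - <<'E'
from h import *
plan([0.700-.044,0.095,0.134],0)
f=shot('wrist','w8')
cv2.imwrite('pics/w8b.png',cv2.resize(f[:,:,::-1],(800,600)))
f=shot('scene','s8');cv2.imwrite('pics/s8b.png',cv2.resize(f[130:310,110:380,::-1],(800,533),interpolation=cv2.INTER_CUBIC))
E
```

```text
t 9.75 pos [0.6433 0.0944 0.1381] zdir 0.0007 ydown [-0.045 -0.023 -0.999] F [-3.7 -0.4 -0.7] gap 0.0868
shift tool [-0.0007  0.0035  0.0128]
turn about y 0.0007
```

View pics/w8b.png

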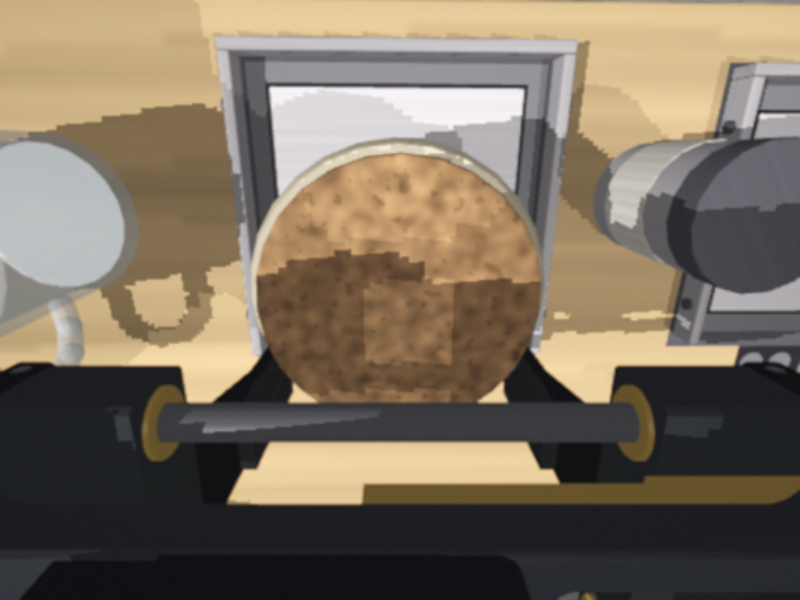

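View pics/s8b.png

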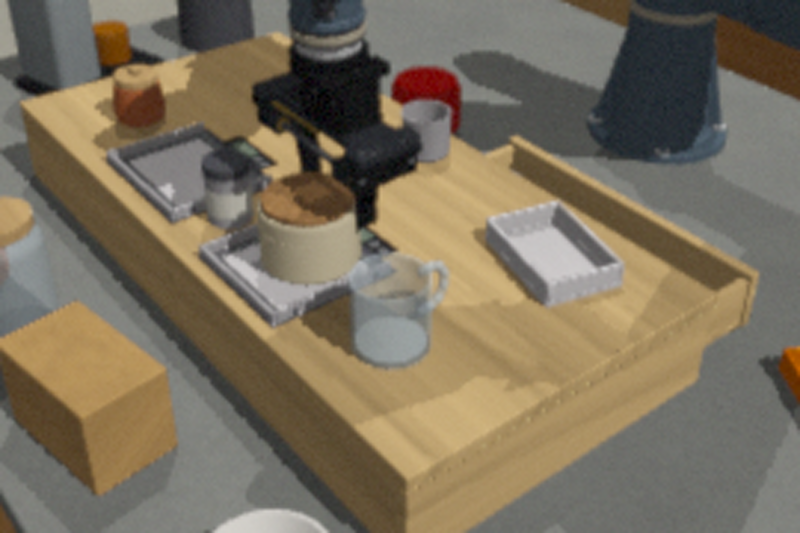

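```bash
python3 - <<'E'
from h import *
s=lambda u,v:(u*.64-.2,v*.64-.2)
a=ray('w8',[s(398,138)],.18)[0];b=ray('w8',[s(398,52)],.124)[0];c=ray('w8',[s(270,86),s(526,86)],.11);d=ray('w8',[s(248,240),s(542,240)],.124)
L=ray('w8',[s(255,282),s(544,282)],.18)
print('rim far',a,'can centre x',a[0]-.052,'rail rear inner',b,'->c',b[0]-.068,'plate far',c,'->',c[0,0]-.056,c[:,1].mean(),'lid',L[:,1].mean())
E
```

```text
rim far [0.73195981 0.09531301 0.18      ] can centre x 0.679959805656545 rail rear inner [0.76593103 0.0939931  0.124     ] ->c 0.6979310321063132 plate far [[0.75484281 0.15034885 0.11      ]
 [0.75540946 0.03615077 0.11      ]] -> 0.6988428133025948 0.09324980936153937 lid 0.09426665845115136
```

Emit:
{"fn": "step_arm", "kwargs": {
  "steps": [
    [[0,0.001,0.008,0],[0,0,0.006,0],[0,0,0.003,0]]
  ]
}}

```text
time: 10.15
tool_pos: [0.6535, 0.0944, 0.1376]
tcp_rot: [0.521, -0.508, 0.49, -0.48]
ft_force: [-3.9, -0.6, -0.1]
finger_gap: 0.0872
```

```bash
python3 - <<'E'
from h import *
plan([0.700-.044,0.095,0.134],0)
f=shot('wrist','w9')
cv2.imwrite('pics/w9b.png',cv2.resize(f[:,:,::-1],(800,600)))
E
```

```text
t 10.15 pos [0.6535 0.0944 0.1376] zdir 0.0014 ydown [-0.059 -0.024 -0.998] F [-3.9 -0.6 -0.1] gap 0.0872
shift tool [-0.0006  0.0035  0.0027]
turn about y 0.0014
```

View pics/w9b.png

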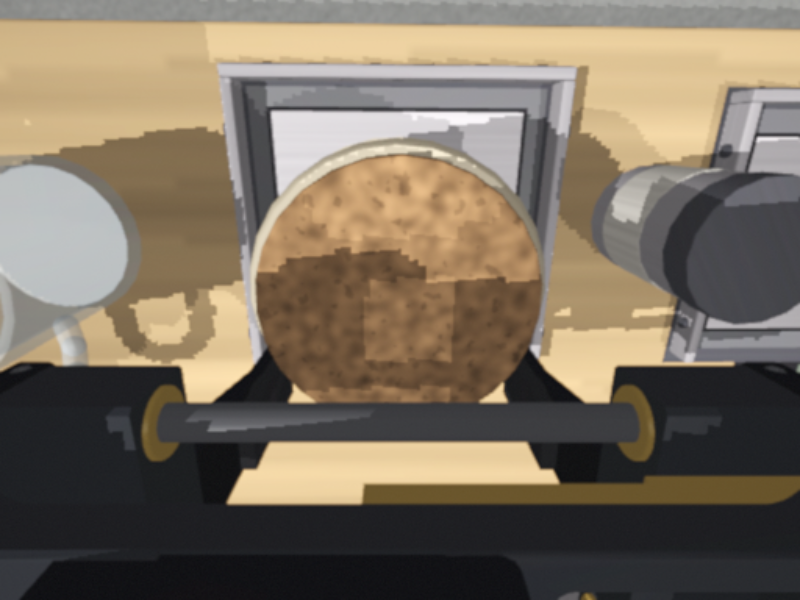

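```bash
python3 - <<'E'
from h import *
s=lambda u,v:(u*.64-.2,v*.64-.2)
a=ray('w9',[s(398,139)],.18)[0];b=ray('w9',[s(398,80)],.124)[0];c=ray('w9',[s(271,109),s(525,110)],.11)
print('rim far',a,'can centre x',a[0]-.052,'rail rear inner',b,'->c',b[0]-.068,'plate far',c,'->',c[0,0]-.056,c[:,1].mean())
E
```

```text
rim far [0.74239632 0.0955031  0.18      ] can centre x 0.6903963226507724 rail rear inner [0.76535886 0.09415187 0.124     ] ->c 0.6973588588547044 plate far [[0.75506097 0.15042615 0.11      ]
 [0.75517266 0.03629187 0.11      ]] -> 0.6990609716734959 0.09335900757642963
```

Emit:
{"fn": "step_arm", "kwargs": {
  "steps": [
    [[0,0.002,0.006,0],[0,0,0.005,0],[0,0,0.001,0]]
  ]
}}

```text
time: 10.5
tool_pos: [0.6591, 0.0945, 0.1376]
tcp_rot: [0.525, -0.511, 0.487, -0.476]
ft_force: [-1.8, 0.3, -2.3]
finger_gap: 0.0875
```

```bash
python3 - <<'E'
from h import *
plan([0.700-.044,0.095,0.134],0)
E
```

```text
t 10.5 pos [0.6591 0.0945 0.1376] zdir 0.0019 ydown [-0.072 -0.025 -0.997] F [-1.8  0.3 -2.3] gap 0.0875
shift tool [-0.0006  0.0038 -0.0028]
turn about y 0.0019
```

Moved 5.6 mm, so it should be at about 0.696. I'll back off, rise and measure unobstructed before deciding on a last nudge.

Emit:
{"fn": "step_arm", "kwargs": {
  "steps": [
    [[0,0,-0.04,0],[0,0,-0.05,0],[0,0,-0.05,0],[0,-0.05,0,0],[0,-0.05,0,0]]
  ]
}}

```text
time: 11.0
tool_pos: [0.5044, 0.0963, 0.2323]
tcp_rot: [0.531, -0.518, 0.48, -0.469]
ft_force: [2.9, -0.1, 2.1]
finger_gap: 0.0867
```

Emit:
{"fn": "step_arm", "kwargs": {
  "steps": [
    [[0,-0.05,0,0],[0,-0.03,0,0],[0,0,0.03,0],[0,0,0.03,0],[0,0,0,0]]
  ]
}}

```text
time: 11.5
tool_pos: [0.5849, 0.0987, 0.322]
tcp_rot: [0.521, -0.507, 0.491, -0.481]
ft_force: [-0.4, -0.8, -0.6]
finger_gap: 0.087
```

```bash
python3 - <<'E'
from h import *
plan([0.55,0.095,0.3],0)
f=shot('wrist','w10')
cv2.imwrite('pics/w10b.png',cv2.resize(f[:,:,::-1],(800,600)))
f=shot('top','t10');cv2.imwrite('pics/t10b.png',cv2.resize(f[90:290,150:450,::-1],(800,533),interpolation=cv2.INTER_CUBIC))
E
```

```text
t 11.5 pos [0.5849 0.0987 0.322 ] zdir 0.0027 ydown [-0.057 -0.024 -0.998] F [-0.4 -0.8 -0.6] gap 0.087
shift tool [ 0.0031  0.024  -0.0336]
turn about y 0.0027
```

View pics/w10b.png

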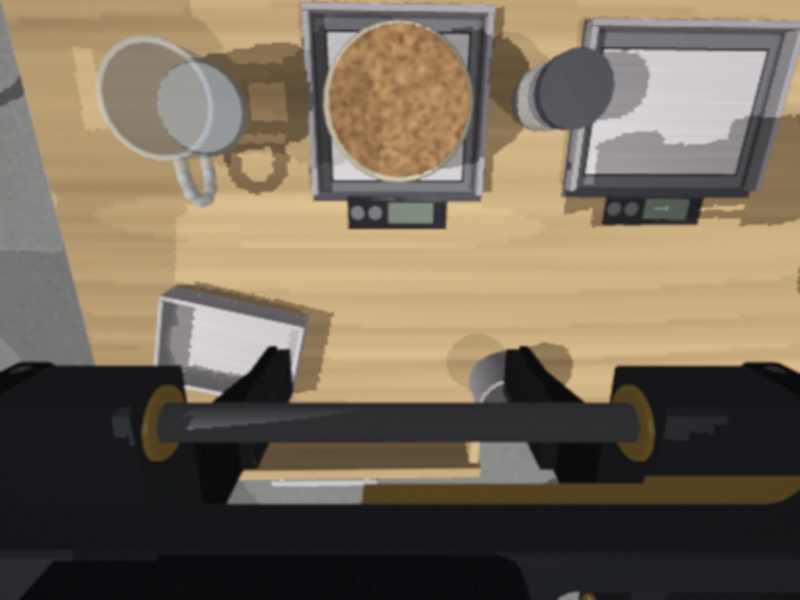

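View pics/t10b.png

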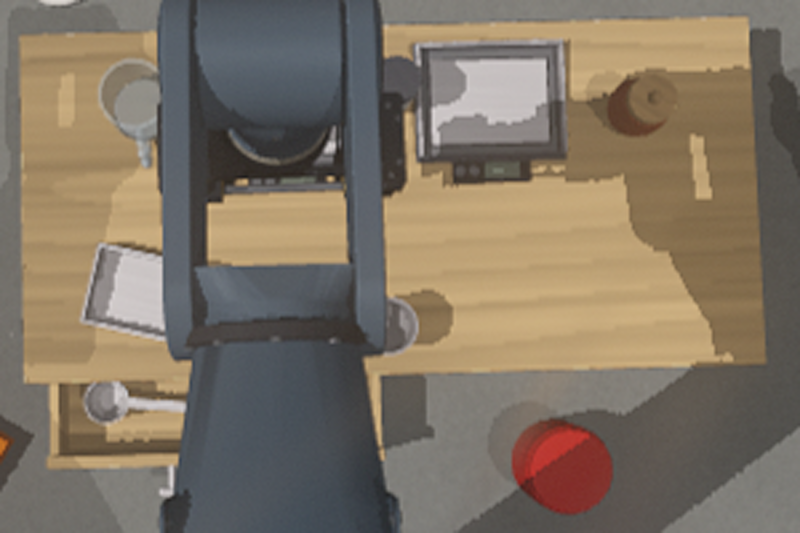

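```bash
python3 - <<'E'
from h import *
def lid(f,z,roi):
    img=cv2.imread('pics/%s.png'%f)
    h=cv2.cvtColor(img,cv2.COLOR_BGR2HSV)[roi[1]:roi[3],roi[0]:roi[2]]
    m=cv2.inRange(h,(5,95,60),(16,255,255));m=cv2.morphologyEx(m,cv2.MORPH_CLOSE,np.ones((5,5)));m=cv2.morphologyEx(m,cv2.MORPH_OPEN,np.ones((7,7)))
    c=max(cv2.findContours(m,0,2)[0],key=cv2.contourArea);c=cv2.convexHull(c)[:,0]+[roi[0],roi[1]]
    p=ray(f,c,z);e=cv2.fitEllipse(p[:,:2].astype(np.float32)*1000) 
    print(f,cv2.minEnclosingCircle(p[:,:2].astype(np.float32)),e)
lid('w10',.188,(200,8,310,125))
i=cv2.imread('pics/w10.png')[0:140,185:325];cv2.imwrite('pics/w10c.png',cv2.resize(i,None,fx=4.2,fy=4.2,interpolation=cv2.INTER_CUBIC))
i=cv2.imread('pics/w10.png')[0:150,355:512];cv2.imwrite('pics/w10d.png',cv2.resize(i,None,fx=4,fy=4,interpolation=cv2.INTER_CUBIC))
E
```

```text
w10 ((0.6968173980712891, 0.09488683193922043), 0.046999115496873856) ((696.8636474609375, 94.88526153564453), (93.18379974365234, 93.38345336914062), 31.343835830688477)
```

View pics/w10c.png

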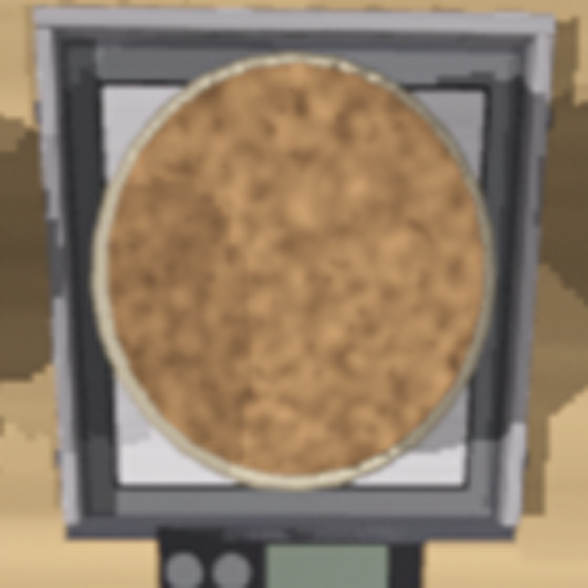

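View pics/w10d.png

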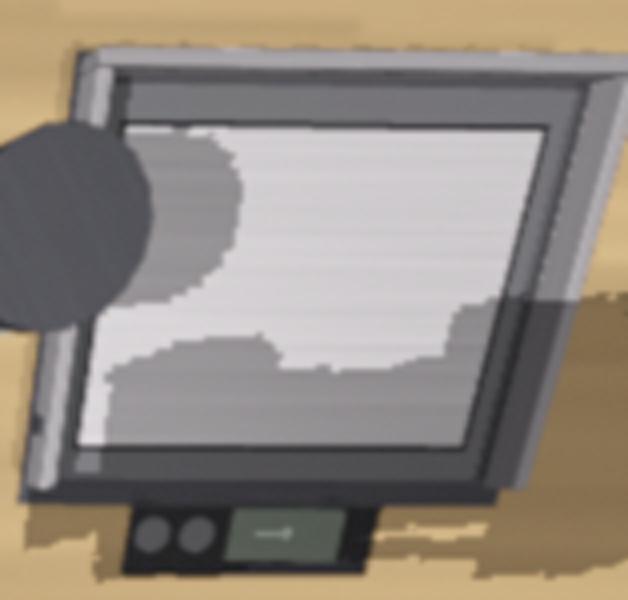

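```bash
python3 - <<'E'
from h import *
c=lambda u,v:(185+(u+.5)/4.2-.5,(v+.5)/4.2-.5)
d=lambda u,v:(355+(u+.5)/4-.5,(v+.5)/4-.5)
P=ray('w10',[c(99,84),c(490,86),c(467,486),c(117,486)],.11);print(P.round(4),P.mean(0).round(4))
Q=ray('w10',[d(547,127),d(465,446),d(78,446)],.11);print(Q.round(4),'obl c',(Q[0]+Q[2])/2)
print('yaw sq', -(P[0]-P[1])[0]/(P[0]-P[1])[1], -(P[3]-P[2])[0]/(P[3]-P[2])[1],'obl',-(Q[2]-Q[1])[0]/(Q[2]-Q[1])[1])
E
```

```text
[[0.7553 0.1512 0.11  ]
 [0.7559 0.0355 0.11  ]
 [0.641  0.036  0.11  ]
 [0.6407 0.1513 0.11  ]] [0.6982 0.0935 0.11  ]
[[ 0.7456 -0.2098  0.11  ]
 [ 0.6472 -0.2101  0.11  ]
 [ 0.6469 -0.073   0.11  ]] obl c [ 0.6962588  -0.14140075  0.11      ]
yaw sq 0.004966964184871628 0.00228291169922349 obl 0.0026309571646166013
```

The canister centre is at (0.697, 0.095) and the plate centre at (0.698, 0.0935), so it is within 2 mm and clear of the rails. The mug, tin and cup are unmoved.

For the tray, I'll put the open fingers inside it along its long axis (117 mm in 122 mm) and draw it along loosely, without clamping it. First I need a better view of it.

Emit:
{"fn": "step_arm", "kwargs": {
  "steps": [
    [[-0.03,0,-0.025,0],[-0.032,0,-0.03,0],[-0.032,0,-0.03,0.1],[-0.032,0,-0.03,0.1],[-0.025,0,0,0]]
  ]
}}

```text
time: 12.1
tool_pos: [0.4691, 0.2527, 0.3231]
tcp_rot: [-0.466, 0.557, -0.543, 0.422]
ft_force: [1.4, -0.1, 1.0]
finger_gap: 0.0871
```

```bash
python3 - <<'E'
from h import *
f1=lambda u,v:(150+(u+.5)/2.6667-.5,90+(v+.5)/2.6667-.5)
p=ray('top0',[f1(98,243),f1(214,268),f1(197,346),f1(81,320)],.138);print(p.round(4),p.mean(0).round(4))
for a,b in [(0,1),(3,2)]: v=p[a]-p[b];print('yaw',-np.arctan2(v[0],v[1]),np.linalg.norm(v))
plan([0.46,0.26,0.32],-0.2)
f=shot('wrist','w11')
cv2.imwrite('pics/w11b.png',cv2.resize(f[:,:,::-1],(800,600)))
E
```

```text
[[0.5457 0.3079 0.138 ]
 [0.5142 0.1804 0.138 ]
 [0.4289 0.2013 0.138 ]
 [0.4612 0.3283 0.138 ]] [0.4875 0.2545 0.138 ]
yaw -0.24211844607683555 0.13134687937905126
yaw -0.2494794071325076 0.1310351849961828
t 12.1 pos [0.4691 0.2527 0.3231] zdir -0.2131 ydown [-0.06  -0.023 -0.998] F [ 1.4 -0.1  1. ] gap 0.0871
shift tool [-0.0053  0.0035 -0.0103]
turn about y -0.0131
```

View pics/w11b.png

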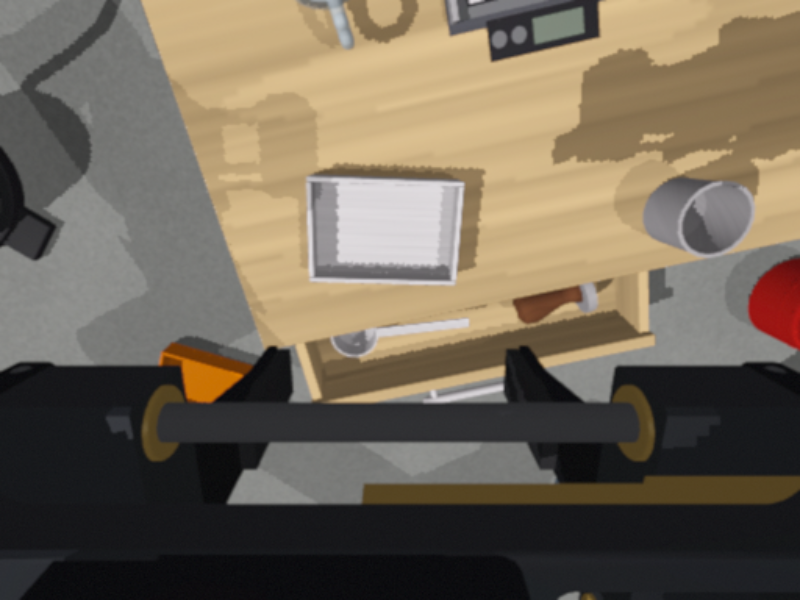

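The aluminium tray's rim corners in the wrist view are at (307,176), (464,182), (456,283) and (310,281). The orange look-alike at (205,375) is on the table.

```bash
python3 - <<'E'
from h import *
f1=lambda u,v:(150+(u+.5)/2.6667-.5,90+(v+.5)/2.6667-.5)
s=lambda u,v:(u*.64-.2,v*.64-.2)
W=[s(307,176),s(464,182),s(456,283),s(310,281)];T=[f1(98,243),f1(214,268),f1(197,346),f1(81,320)]
p=ray('w11',W,.138);print(p.round(4),p.mean(0).round(4))
for a,b in [(0,1),(3,2)]: v=p[a]-p[b];print('yaw',-np.arctan2(v[0],v[1]),np.linalg.norm(v))
print([tri(['w11','top0'],[w,t])[2].round(4) for w,t in zip(W,T)])
plan([0.487,0.2545,0.2],-0.247)
E
```

```text
[[0.5442 0.3051 0.138 ]
 [0.5121 0.1797 0.138 ]
 [0.4266 0.2007 0.138 ]
 [0.4572 0.3275 0.138 ]] [0.485  0.2532 0.138 ]
yaw -0.25064987658225746 0.12939707708506307
yaw -0.2368651021637901 0.13034271984488596
[np.float64(0.1548), np.float64(0.1441), np.float64(0.1438), np.float64(0.1527)]
t 12.15 pos [0.4718 0.2561 0.3229] zdir -0.21 ydown [-0.057 -0.02  -0.998] F [1.4 3.6 0.7] gap 0.0871
shift tool [-0.0054  0.1218  0.0216]
turn about y 0.037
```

Emit:
{"fn": "step_arm", "kwargs": {
  "steps": [
    [[-0.004,0.03,0.02,0.037],[0,0.045,0,0],[0,0.045,0.002,0],[0,0.01,0,0],[0,0,0,0]]
  ],
  "claw": 0.85
}}

```text
time: 12.65
tool_pos: [0.4885, 0.2551, 0.192]
tcp_rot: [-0.452, 0.561, -0.551, 0.42]
ft_force: [-0.1, -0.1, 0.7]
finger_gap: 0.0739
```

```bash
python3 - <<'E'
from h import *
plan([0.486,0.2538,0.127],-0.245)
E
```

```text
t 12.65 pos [0.4885 0.2551 0.192 ] zdir -0.2418 ydown [-0.044 -0.017 -0.999] F [-0.1 -0.1  0.7] gap 0.0739
shift tool [0.0001 0.065  0.0004]
turn about y 0.0032
```

Emit:
{"fn": "step_arm", "kwargs": {
  "steps": [
    [[0,0.03,0,0],[0,0.02,0,0],[0,0.005,0,0]]
  ]
}}

```text
time: 12.95
tool_pos: [0.4916, 0.2552, 0.1425]
tcp_rot: [-0.447, 0.56, -0.553, 0.425]
ft_force: [0.1, -0.7, -0.3]
finger_gap: 0.0737
```

```bash
python3 - <<'E'
from h import *
plan([0.486,0.2538,0.127],-0.245)
f=shot('wrist','w12')
cv2.imwrite('pics/w12b.png',cv2.resize(f[:,:,::-1],(800,600)))
E
```

```text
t 12.95 pos [0.4916 0.2552 0.1425] zdir -0.2418 ydown [-0.03  -0.013 -0.999] F [ 0.1 -0.7 -0.3] gap 0.0737
shift tool [ 0.0024  0.0156 -0.0047]
turn about y 0.0032
```

View pics/w12b.png

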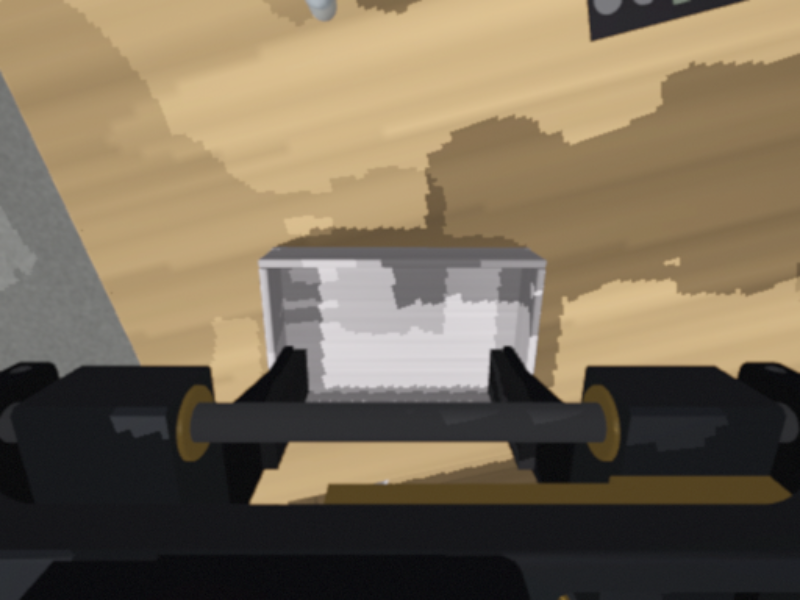

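The tray is centred at column 403 and its far rim is level, so the fingers are inside its ends and aligned with it.

Emit:
{"fn": "step_arm", "kwargs": {
  "steps": [
    [[0.001,0.014,-0.003,0],[0,0.003,0,0]]
  ]
}}

```text
time: 13.2
tool_pos: [0.4915, 0.2556, 0.1297]
tcp_rot: [-0.445, 0.559, -0.555, 0.428]
ft_force: [0.0, -0.2, -0.6]
finger_gap: 0.0739
```

```bash
python3 - <<'E'
from h import *
plan([0.486,0.2538,0.127],-0.245)
E
```

```text
t 13.2 pos [0.4915 0.2556 0.1297] zdir -0.2418 ydown [-0.022 -0.01  -1.   ] F [ 0.  -0.2 -0.6] gap 0.0739
shift tool [ 0.003   0.0028 -0.0049]
turn about y 0.0032
```

Emit:
{"fn": "step_arm", "kwargs": {
  "steps": [
    [[0.001,0.004,0.012,0],[0.001,0,0.012,0],[0,0.001,0.01,0],[0,0,0.01,-0.04],[0,0,0.01,-0.04]]
  ]
}}

```text
time: 13.7
tool_pos: [0.5526, 0.2408, 0.1292]
tcp_rot: [-0.463, 0.538, -0.538, 0.454]
ft_force: [-0.0, -1.0, -0.5]
finger_gap: 0.0741
```

```bash
python3 - <<'E'
from h import *
plan([0.58,0.25,0.126],0)
f=shot('wrist','w13')
cv2.imwrite('pics/w13b.png',cv2.resize(f[:,:,::-1],(800,600)))
E
```

```text
t 13.7 pos [0.5526 0.2408 0.1292] zdir -0.1588 ydown [-0.011 -0.008 -1.   ] F [-0.  -1.  -0.5] gap 0.0741
shift tool [-0.0135  0.0029  0.0256]
turn about y -0.1588
```

View pics/w13b.png

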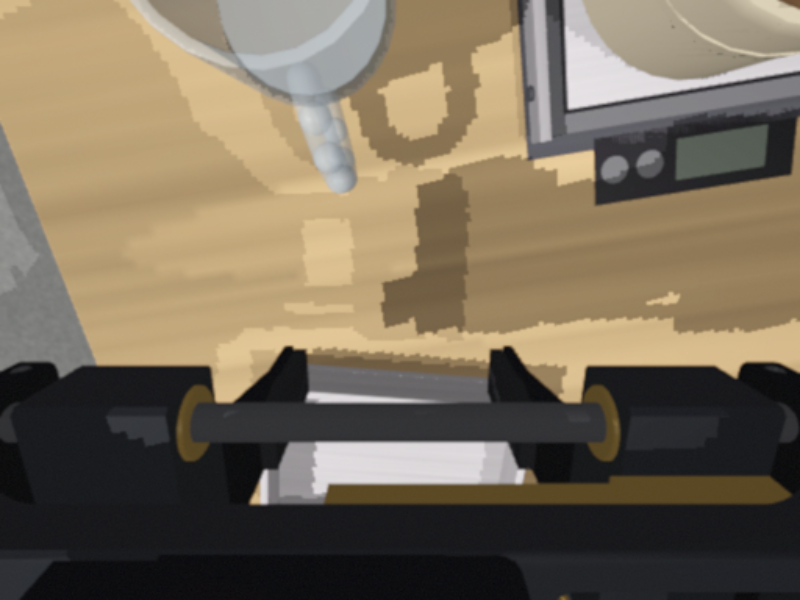

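Emit:
{"fn": "step_arm", "kwargs": {
  "steps": [
    [[0,0.003,0.01,-0.04],[0,0.001,0.01,-0.04],[0,0,0.01,-0.04],[0,0,0.008,-0.03],[0,0,0.005,-0.01]]
  ]
}}

```text
time: 14.25
tool_pos: [0.604, 0.2348, 0.1268]
tcp_rot: [0.503, -0.499, 0.5, -0.498]
ft_force: [0.4, 0.1, -0.3]
finger_gap: 0.0741
```

```bash
python3 - <<'E'
from h import *
plan([0.585,0.25,0.126],0)
f=shot('wrist','w14')
cv2.imwrite('pics/w14b.png',cv2.resize(f[:,:,::-1],(800,600)))
f=shot('scene','s14');cv2.imwrite('pics/s14b.png',cv2.resize(f[130:310,110:380,::-1],(800,533),interpolation=cv2.INTER_CUBIC))
E
```

```text
t 14.25 pos [0.604  0.2348 0.1268] zdir 0.0017 ydown [-0.003 -0.007 -1.   ] F [ 0.4  0.1 -0.3] gap 0.0741
shift tool [-0.0152  0.0007 -0.019 ]
turn about y 0.0017
```

View pics/w14b.png

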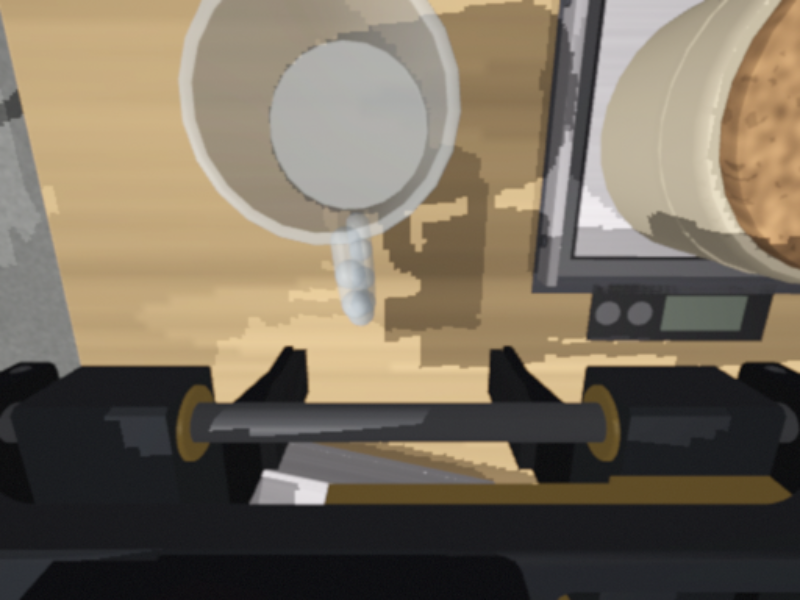

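View pics/s14b.png

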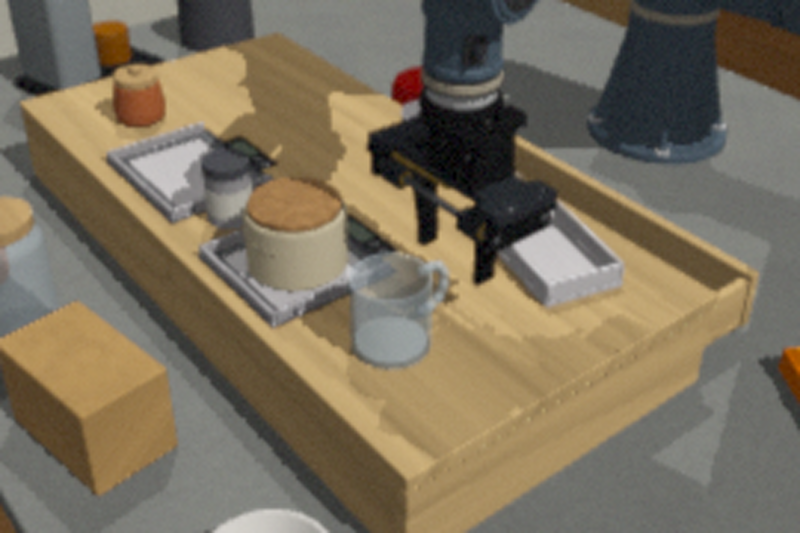

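The tray did not move: its corners are still at (545,303) and (620,270) in the scene crop. The fingertips, at (427,240) and (485,280), passed over its rim. I'll check the height calibration.

```bash
python3 - <<'E'
from h import *
f2=lambda u,v:(110+(u+.5)/2.963-.5,130+(v+.5)/2.963-.5)
inv=lambda p:((p-[110,130]+.5)*2.963-.5).round(0)
for z in (.11,.127,.145): print(z,inv(proj('s14',[[.604,.2348-.044,z],[.604,.2348+.044,z]])))
# tray corners in s14 vs w11
W11=[(307,176),(464,182),(456,283),(310,281)]
s=lambda u,v:(u*.64-.2,v*.64-.2)
S=[(545,303-0),(487,222),None,(622,268)]
p=ray('w11',[s(*a) for a in W11],.138);print('proj rim from w11',inv(proj('scene0',p)))
p=ray('w11',[s(*a) for a in W11],.125);print('z.125',inv(proj('scene0',p)))
i=cv2.imread('pics/s14.png')[190:240,225:325];cv2.imwrite('pics/s14c.png',cv2.resize(i,(800,400),interpolation=cv2.INTER_CUBIC))
E
```

```text
0.11 [[427. 275.]
 [484. 317.]]
0.127 [[427. 261.]
 [484. 303.]]
0.145 [[427. 247.]
 [485. 288.]]
proj rim from w11 [[549. 284.]
 [488. 218.]
 [558. 200.]
 [626. 263.]]
z.125 [[549. 296.]
 [487. 226.]
 [559. 208.]
 [629. 273.]]
```

View pics/s14c.png

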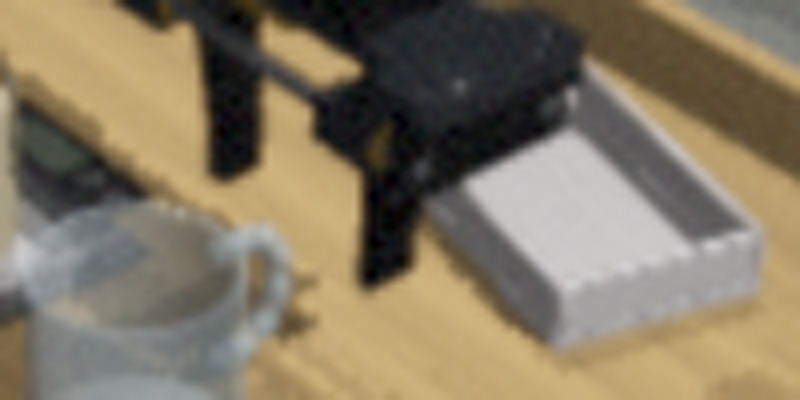

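```bash
python3 - <<'E'
from h import *
g=lambda p:((p-[225,190]+.5)*8-.5).round(0)
for z in (.127,.14,.145,.15,.155):
    print(z,g(proj('s14',[[.604+a,.2348+b,z] for a in(-.0095,.0095) for b in (.037,.052)])).tolist())
    
E
```

```text
0.127 [[395.0, 320.0], [423.0, 340.0], [356.0, 340.0], [383.0, 361.0]]
0.14 [[397.0, 291.0], [425.0, 311.0], [357.0, 311.0], [385.0, 331.0]]
0.145 [[398.0, 280.0], [426.0, 300.0], [358.0, 300.0], [386.0, 320.0]]
0.15 [[398.0, 269.0], [426.0, 289.0], [358.0, 288.0], [386.0, 309.0]]
0.155 [[399.0, 257.0], [427.0, 277.0], [359.0, 277.0], [387.0, 297.0]]
```

Projecting the reported fingertip positions into the scene view, the visible tips sit about 25 mm above the reported TCP with the claw at this opening. The tray rim agrees with its expected height. So I'll go back over the tray and feel for its floor gently.

Emit:
{"fn": "step_arm", "kwargs": {
  "steps": [
    [[0,-0.04,0,0],[0,0,-0.045,0.06],[0,0,-0.045,0.1],[0,0,-0.02,0.09],[0,0,0,0]]
  ]
}}

```text
time: 14.85
tool_pos: [0.4914, 0.2409, 0.1684]
tcp_rot: [0.432, -0.56, 0.562, -0.428]
ft_force: [-0.8, 0.5, -0.6]
finger_gap: 0.0742
```

```bash
python3 - <<'E'
from h import *
plan([0.486,0.2538,0.14],-0.245)
E
```

```text
t 14.85 pos [0.4914 0.2409 0.1684] zdir -0.2635 ydown [-0.003 -0.006 -1.   ] F [-0.8  0.5 -0.6] gap 0.0742
shift tool [-0.0112  0.0283 -0.0086]
turn about y -0.0185
```

Emit:
{"fn": "step_arm", "kwargs": {
  "steps": [
    [[-0.011,0.01,-0.007,-0.018],[0,0.02,0,0],[0,0.012,0,0],[0,0,0,0]]
  ]
}}

```text
time: 15.25
tool_pos: [0.4918, 0.256, 0.1246]
tcp_rot: [0.437, -0.554, 0.558, -0.437]
ft_force: [0.3, -0.3, -0.1]
finger_gap: 0.0739
```

```bash
python3 - <<'E'
from h import *
plan([0.486,0.2538,0.12],-0.245)
f=shot('scene','s15');cv2.imwrite('pics/s15c.png',cv2.resize(f[170:240,225:340,::-1],(800,487),interpolation=cv2.INTER_CUBIC))
f=shot('wrist','w15');cv2.imwrite('pics/w15b.png',cv2.resize(f[:,:,::-1],(800,600)))
E
```

```text
t 15.25 pos [0.4918 0.256  0.1246] zdir -0.2384 ydown [ 0.003 -0.004 -1.   ] F [ 0.3 -0.3 -0.1] gap 0.0739
shift tool [ 0.0035  0.0046 -0.0052]
turn about y 0.0066
```

View pics/s15c.png

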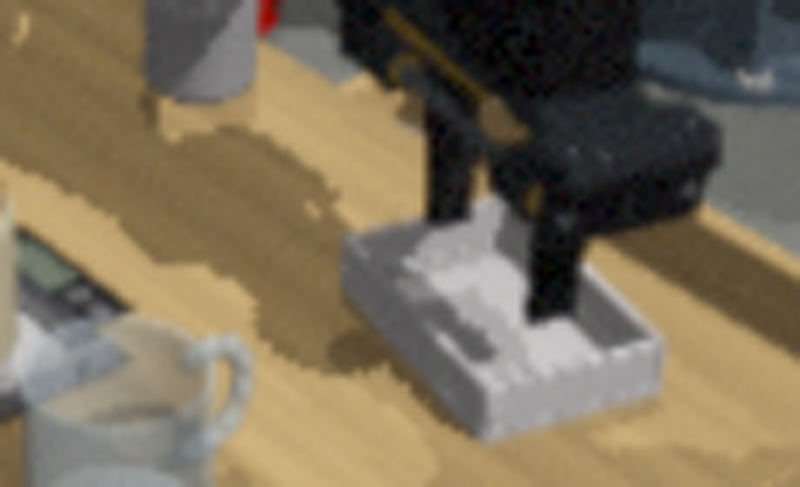

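View pics/w15b.png

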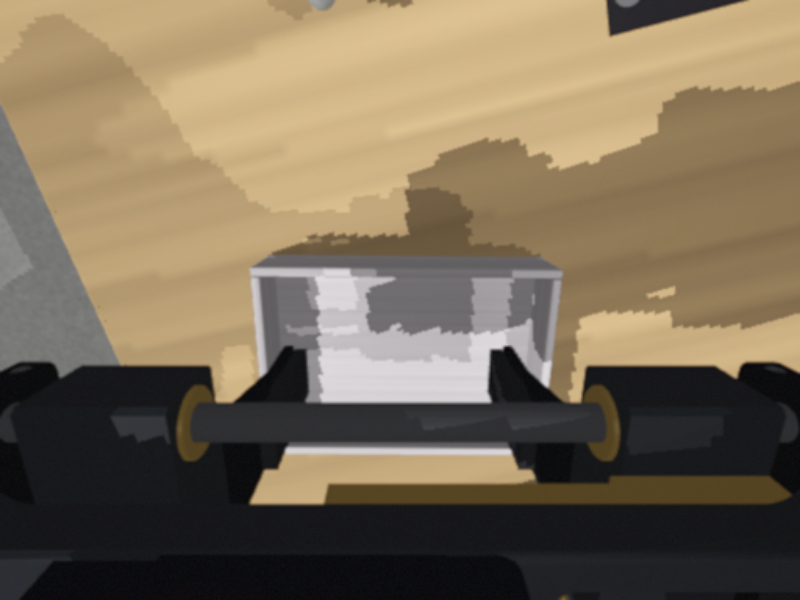

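The tray is centred at column 405 and square to the tool. The fingertips are above its floor.

Emit:
{"fn": "step_arm", "kwargs": {
  "steps": [
    [[0,0.006,-0.004,0],[0,0.006,0,0]]
  ]
}}

```text
time: 15.55
tool_pos: [0.4907, 0.2574, 0.1146]
tcp_rot: [0.435, -0.554, 0.559, -0.439]
ft_force: [-0.4, -0.4, -0.8]
finger_gap: 0.0742
```

Emit:
{"fn": "step_arm", "kwargs": {
  "steps": [
    [[0,0.004,0,0],[0,0.004,0,0]]
  ]
}}

```text
time: 15.75
tool_pos: [0.491, 0.2574, 0.1062]
tcp_rot: [0.435, -0.553, 0.559, -0.439]
ft_force: [0.2, 0.8, 0.3]
finger_gap: 0.0738
```

```bash
python3 - <<'E'
from h import *
plan([0.486,0.2538,0.1],-0.245)
f=shot('scene','s16');cv2.imwrite('pics/s16c.png',cv2.resize(f[170:240,225:340,::-1],(800,487),interpolation=cv2.INTER_CUBIC))
E
```

```text
t 15.75 pos [0.491  0.2574 0.1062] zdir -0.239 ydown [ 0.01  -0.002 -1.   ] F [0.2 0.8 0.3] gap 0.0738
shift tool [ 0.0047  0.0061 -0.0041]
turn about y 0.006
```

View pics/s16c.png

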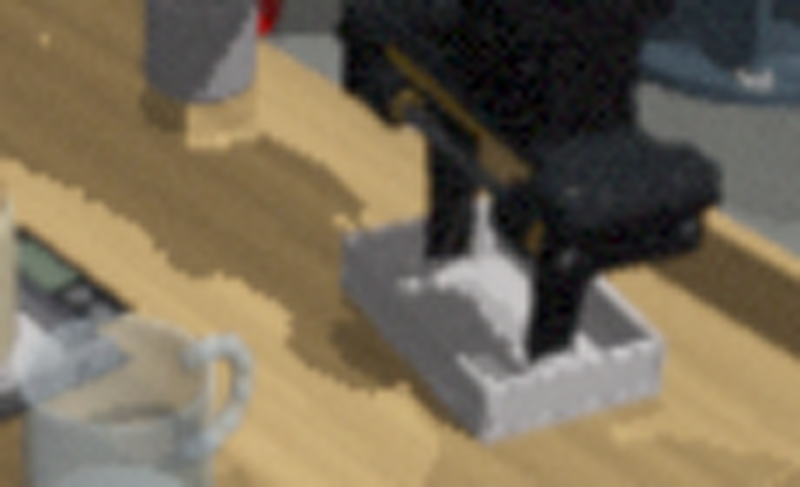

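```bash
python3 - <<'E'
from h import *
g=lambda p:((p-[225,170]+.5)*6.957-.5).round(0)
M=Rn.from_quat(get_obs()['tcp_rot']).as_matrix()
for z in (.114,.12,.125,.13,.135):
    P=np.array([[.491,.2574,z]]*4)+[M@[a,0,b] for a in (-.037,-.050) for b in (-.0095,.0095)]
    print(z,g(proj('s16',P)).tolist())
E
```

```text
0.114 [[557.0, 378.0], [520.0, 389.0], [573.0, 395.0], [536.0, 405.0]]
0.12 [[558.0, 367.0], [521.0, 377.0], [575.0, 383.0], [537.0, 394.0]]
0.125 [[560.0, 358.0], [522.0, 368.0], [576.0, 374.0], [538.0, 385.0]]
0.13 [[561.0, 348.0], [523.0, 359.0], [577.0, 365.0], [539.0, 375.0]]
0.135 [[562.0, 339.0], [524.0, 349.0], [578.0, 355.0], [540.0, 366.0]]
```

Emit:
{"fn": "step_arm", "kwargs": {
  "steps": [
    [[0,0.004,0,0],[0,0.004,0,0]]
  ]
}}

```text
time: 16.0
tool_pos: [0.4911, 0.2572, 0.0974]
tcp_rot: [0.435, -0.553, 0.559, -0.439]
ft_force: [0.1, -0.1, -0.6]
finger_gap: 0.074
```

Emit:
{"fn": "step_arm", "kwargs": {
  "steps": [
    [[0,0.004,0,0],[0,0.003,0,0]]
  ]
}}

```text
time: 16.2
tool_pos: [0.4912, 0.2572, 0.0897]
tcp_rot: [0.435, -0.553, 0.559, -0.439]
ft_force: [-0.1, -0.1, 1.1]
finger_gap: 0.0738
```

```bash
python3 - <<'E'
from h import *
plan([0.486,0.2538,0.09],-0.245)
f=shot('scene','s17');cv2.imwrite('pics/s17c.png',cv2.resize(f[170:240,225:340,::-1],(800,487),interpolation=cv2.INTER_CUBIC))
f=shot('wrist','w17');cv2.imwrite('pics/w17b.png',cv2.resize(f[:,:,::-1],(800,600)))
E
```

```text
t 16.2 pos [0.4912 0.2572 0.0897] zdir -0.2393 ydown [ 0.01  -0.002 -1.   ] F [-0.1 -0.1  1.1] gap 0.0738
shift tool [ 0.0045 -0.0003 -0.0042]
turn about y 0.0057
```

View pics/s17c.png

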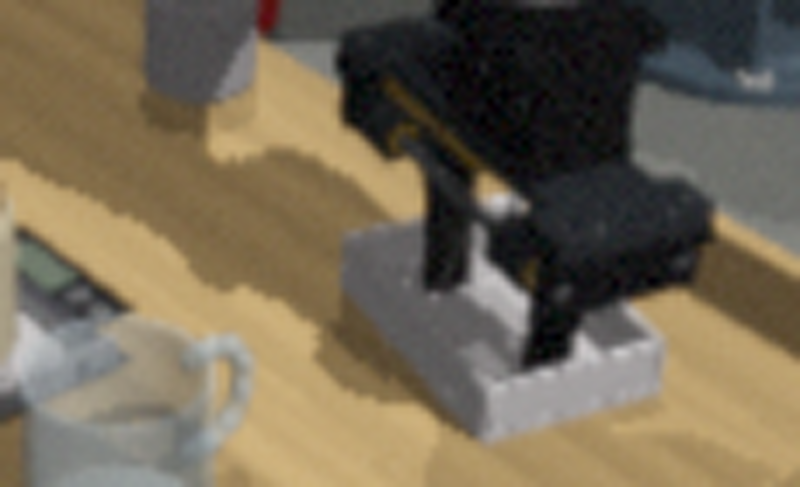

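View pics/w17b.png

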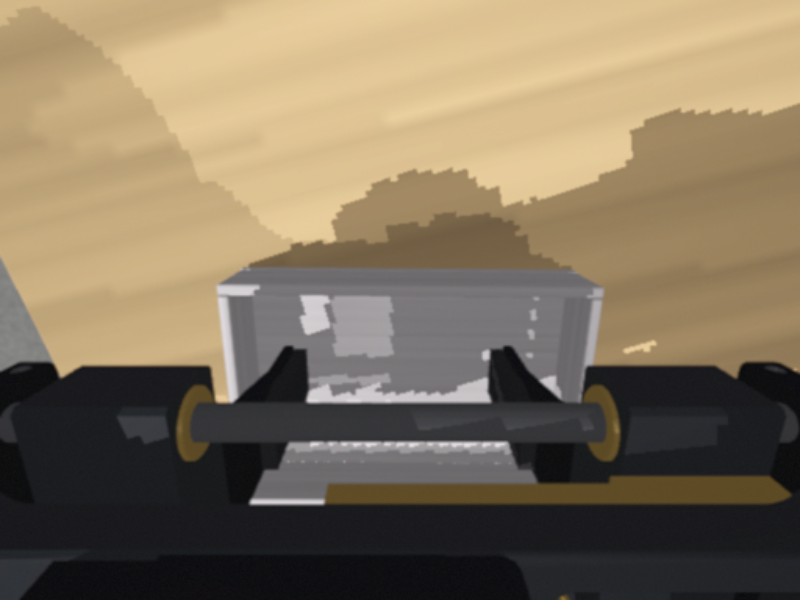

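The tips are now inside the tray and below the rim, with about 1 N felt. The far wall is ahead at (410,290). I'll pull forward on it with both fingers while squaring up.

```bash
python3 - <<'E'
from h import *
f1=lambda u,v:(150+(u+.5)/2.6667-.5,90+(v+.5)/2.6667-.5)
s=lambda u,v:(u*.64-.2,v*.64-.2)
print('mug',ray('t6',[f1(137,97)],.188),'handle',ray('t6',[f1(147,165)],.15))
for z in(.13,.15,.17): print(ray('w14',[s(358,322)],z))
print(tri(['w14','t6'],[s(358,318),f1(147,165)]))
E
```

```text
mug [[0.69555205 0.25371355 0.188     ]] handle [[0.62892179 0.25013489 0.15      ]]
[[0.61485353 0.25281504 0.13      ]]
[[0.62207267 0.25103626 0.15      ]]
[[0.62929181 0.24925749 0.17      ]]
[0.62726851 0.24945531 0.15962783]
```

Emit:
{"fn": "step_arm", "kwargs": {
  "steps": [
    [[0.002,0,0.011,0],[0.001,0,0.011,0],[0,0,0.01,0],[0,0,0.009,-0.03],[0,0,0.009,-0.04]]
  ]
}}

```text
time: 16.8
tool_pos: [0.5409, 0.2414, 0.0899]
tcp_rot: [0.456, -0.538, 0.542, -0.457]
ft_force: [-2.2, 1.0, 0.8]
finger_gap: 0.0742
```

```bash
python3 - <<'E'
from h import *
plan([0.555,0.2538,0.09],0)
f=shot('scene','s18');cv2.imwrite('pics/s18c.png',cv2.resize(f[170:240,225:340,::-1],(800,487),interpolation=cv2.INTER_CUBIC))
f=shot('wrist','w18');cv2.imwrite('pics/w18b.png',cv2.resize(f[:,:,::-1],(800,600)))
E
```

```text
t 16.8 pos [0.5409 0.2414 0.0899] zdir -0.1676 ydown [ 0.005 -0.002 -1.   ] F [-2.2  1.   0.8] gap 0.0742
shift tool [-0.0145 -0.0001  0.0119]
turn about y -0.1676
```

View pics/s18c.png

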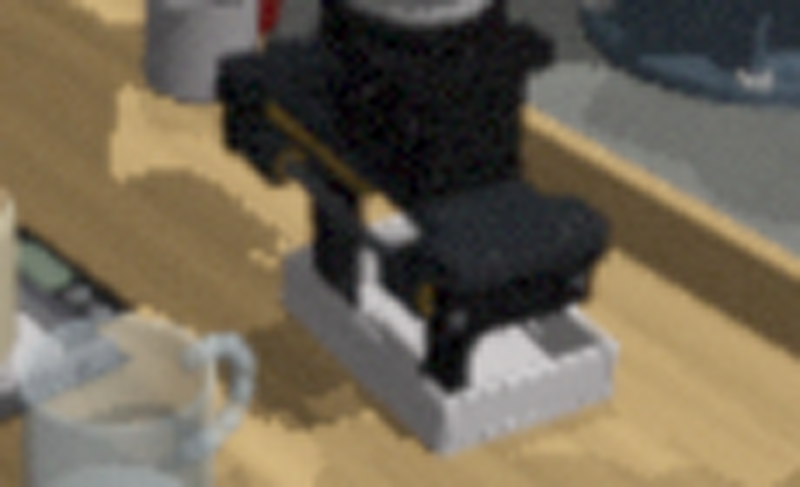

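View pics/w18b.png

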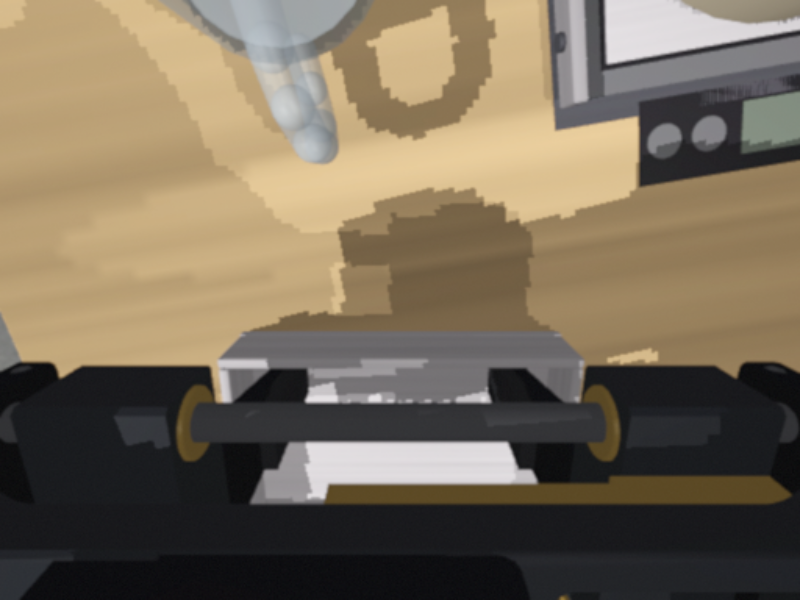

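The tray now follows and lies square to the tool, its far rim level at row 360.

Emit:
{"fn": "step_arm", "kwargs": {
  "steps": [
    [[0,0,0.008,-0.05],[0,0,0.008,-0.05],[0,0,0.007,-0.04],[0,0,0.005,-0.025]]
  ]
}}

```text
time: 17.3
tool_pos: [0.5664, 0.2378, 0.0899]
tcp_rot: [-0.5, 0.501, -0.501, 0.498]
ft_force: [-2.9, 0.8, 4.5]
finger_gap: 0.0739
```

```bash
python3 - <<'E'
from h import *
plan([0.54,0.2538,0.09],0)
f=shot('wrist','w19');cv2.imwrite('pics/w19b.png',cv2.resize(f[:,:,::-1],(800,600)))
f=shot('top','t19');cv2.imwrite('pics/t19b.png',cv2.resize(f[90:290,150:450,::-1],(800,533),interpolation=cv2.INTER_CUBIC))
E
```

```text
t 17.3 pos [0.5664 0.2378 0.0899] zdir -0.0038 ydown [-0.003 -0.002 -1.   ] F [-2.9  0.8  4.5] gap 0.0739
shift tool [-0.0159 -0.0001 -0.0265]
turn about y -0.0038
```

View pics/w19b.png

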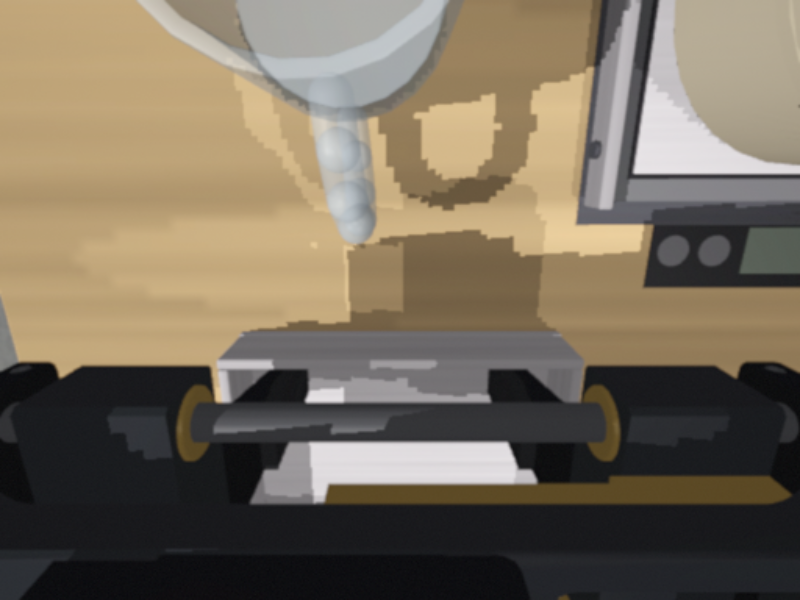

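View pics/t19b.png

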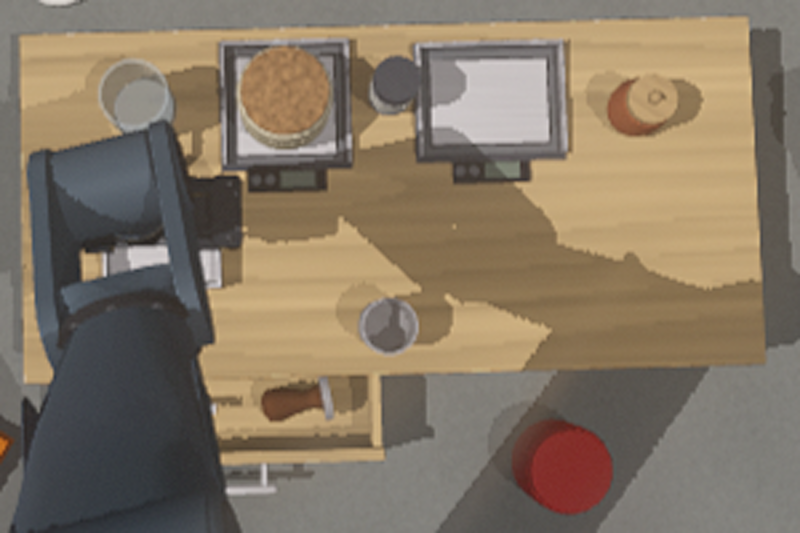

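Tray square now, at about (0.535, 0.238). I'll bring the fingers back to its middle and draw it right (-y) with the right finger.

Emit:
{"fn": "step_arm", "kwargs": {
  "steps": [
    [[0,-0.002,-0.017,0],[0,-0.001,-0.015,0],[0.008,0,0,0],[0.012,0,0,0],[0.014,0,0,0]]
  ]
}}

```text
time: 17.9
tool_pos: [0.5393, 0.2037, 0.0935]
tcp_rot: [0.496, -0.499, 0.504, -0.501]
ft_force: [-0.5, 1.1, -1.7]
finger_gap: 0.074
```

```bash
python3 - <<'E'
from h import *
plan([0.535,-0.15,0.092],0)
f=shot('wrist','w20');cv2.imwrite('pics/w20b.png',cv2.resize(f[:,:,::-1],(800,600)))
E
```

```text
t 17.9 pos [0.5393 0.2037 0.0935] zdir -0.0056 ydown [ 0.01 -0.   -1.  ] F [-0.5  1.1 -1.7] gap 0.074
shift tool [ 0.3537  0.0015 -0.0024]
turn about y -0.0056
```

View pics/w20b.png

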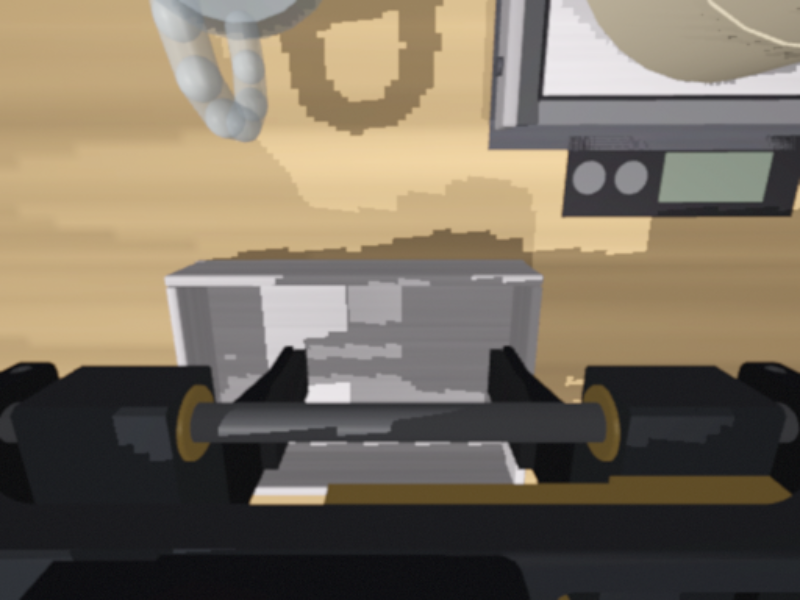

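The tray follows the right finger, staying square. Its rim spans columns 167–542, so its centre is 16 mm left of the TCP.

Emit:
{"fn": "step_arm", "kwargs": {
  "steps": [
    [[0.016,0.001,0.001,0],[0.016,0,0,0],[0.016,0,0,0],[0.016,0,0,0],[0.014,0,0,0]]
  ]
}}

```text
time: 18.45
tool_pos: [0.5444, 0.1185, 0.0931]
tcp_rot: [0.492, -0.5, 0.507, -0.501]
ft_force: [0.8, 2.1, 0.2]
finger_gap: 0.074
```

```bash
python3 - <<'E'
from h import *
plan([0.540,-0.156,0.092],0)
f=shot('wrist','w21');cv2.imwrite('pics/w21b.png',cv2.resize(f[:,:,::-1],(800,600)))
E
```

```text
t 18.45 pos [0.5444 0.1185 0.0931] zdir -0.0128 ydown [ 0.016  0.001 -1.   ] F [0.8 2.1 0.2] gap 0.074
shift tool [ 0.2745  0.0006 -0.0009]
turn about y -0.0128
```

View pics/w21b.png

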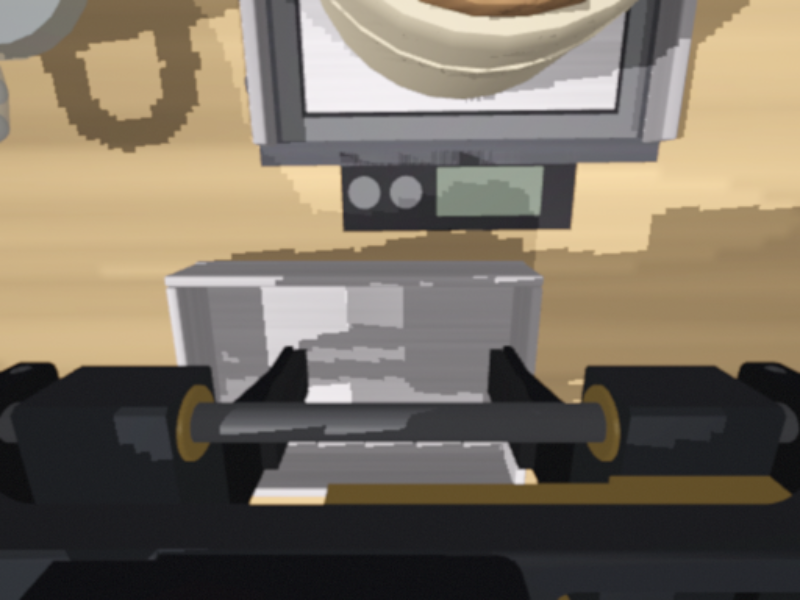

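Emit:
{"fn": "step_arm", "kwargs": {
  "steps": [
    [[0.016,0,0,-0.012],[0.017,0,0,0],[0.017,0,0,0],[0.017,0,0,0],[0.017,0,0,0]]
  ]
}}

```text
time: 19.0
tool_pos: [0.5455, 0.0298, 0.0931]
tcp_rot: [0.494, -0.497, 0.505, -0.504]
ft_force: [0.5, 2.2, -0.2]
finger_gap: 0.0742
```

Emit:
{"fn": "step_arm", "kwargs": {
  "steps": [
    [[0.017,0,0,0],[0.017,0,0,0],[0.017,0,0,0],[0.017,0,0,0],[0.014,0,0,0]]
  ]
}}

```text
time: 19.5
tool_pos: [0.5457, -0.0555, 0.0933]
tcp_rot: [0.492, -0.499, 0.505, -0.504]
ft_force: [-0.2, 2.4, 0.6]
finger_gap: 0.0739
```

```bash
python3 - <<'E'
from h import *
plan([0.544,-0.156,0.092],0)
f=shot('wrist','w22');cv2.imwrite('pics/w22b.png',cv2.resize(f[:,:,::-1],(800,600)))
E
```

```text
t 19.5 pos [ 0.5457 -0.0555  0.0933] zdir -0.0077 ydown [ 0.018  0.005 -1.   ] F [-0.2  2.4  0.6] gap 0.0739
shift tool [ 0.1005  0.0007 -0.0009]
turn about y -0.0077
```

View pics/w22b.png

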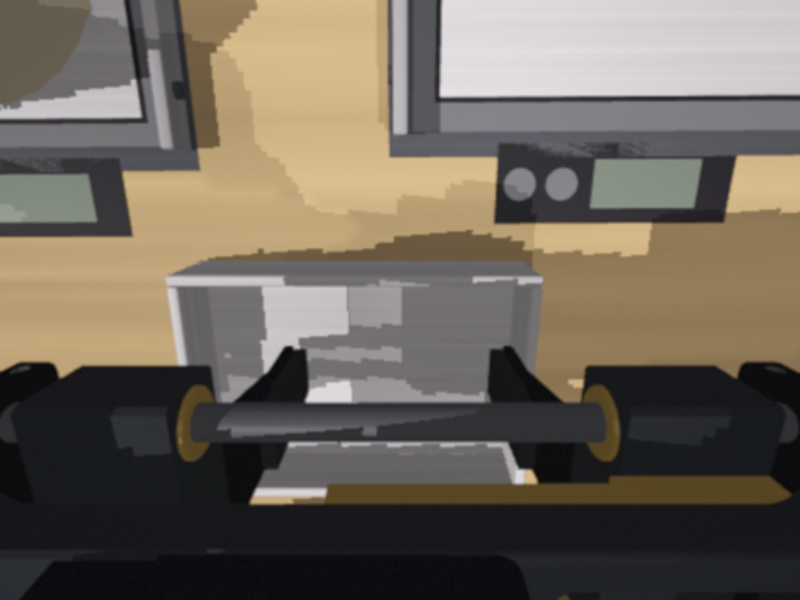

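Emit:
{"fn": "step_arm", "kwargs": {
  "steps": [
    [[0.017,0,0,-0.008],[0.017,0,0,0],[0.017,0,0,0],[0.017,0,0,0],[0.014,0,0,0]]
  ]
}}

```text
time: 20.05
tool_pos: [0.5456, -0.1394, 0.0934]
tcp_rot: [-0.494, 0.497, -0.503, 0.506]
ft_force: [0.6, 3.8, 1.8]
finger_gap: 0.0743
```

```bash
python3 - <<'E'
from h import *
f1=lambda u,v:(150+(u+.5)/2.6667-.5,90+(v+.5)/2.6667-.5)
plan([0.544,-0.156,0.092],0)
print('jar lid',ray('t6',[f1(655,97)],.18),'tin',ray('t6',[f1(397,81)],.184))
E
```

```text
t 20.05 pos [ 0.5456 -0.1394  0.0934] zdir -0.0001 ydown [ 0.018  0.008 -1.   ] F [0.6 3.8 1.8] gap 0.0743
shift tool [ 0.0166  0.0012 -0.0016]
turn about y -0.0001
jar lid [[ 0.68110234 -0.29907054  0.18      ]] tin [[ 0.70556552 -0.02316059  0.184     ]]
```

Emit:
{"fn": "step_arm", "kwargs": {
  "steps": [
    [[0.01,0,0,0],[0.005,0,0,0],[0,0,0,0]]
  ]
}}

```text
time: 20.35
tool_pos: [0.5457, -0.1571, 0.0933]
tcp_rot: [-0.493, 0.498, -0.503, 0.506]
ft_force: [0.2, 1.5, -0.0]
finger_gap: 0.0739
```

```bash
python3 - <<'E'
from h import *
plan([0.544,-0.156,0.092],0)
f=shot('wrist','w23');cv2.imwrite('pics/w23b.png',cv2.resize(f[:,:,::-1],(800,600)))
E
```

```text
t 20.35 pos [ 0.5457 -0.1571  0.0933] zdir -0.0024 ydown [ 0.018  0.008 -1.   ] F [ 0.2  1.5 -0. ] gap 0.0739
shift tool [-0.001   0.0013 -0.0018]
turn about y -0.0024
```

View pics/w23b.png

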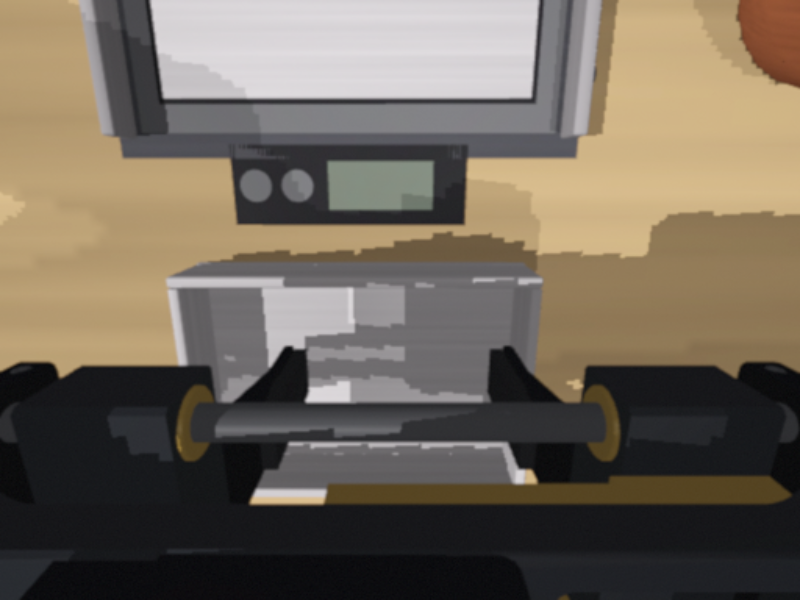

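```bash
python3 - <<'E'
from h import *
s=lambda u,v:(u*.64-.2,v*.64-.2)
T=ray('w23',[s(167,278),s(542,279)],.138);P=ray('w23',[s(163,101),s(534,102)],.11);R=ray('w23',[s(107,135),s(573,136)],.124)
print('tray rear rim',T,T.mean(0),'yaw',-(T[0]-T[1])[0]/(T[0]-T[1])[1]);print('plate front',P,P.mean(0),-(P[0]-P[1])[0]/(P[0]-P[1])[1]);print('rails',R,R.mean(0))
E
```

```text
tray rear rim [[ 0.5863989  -0.07754318  0.138     ]
 [ 0.58597177 -0.20737366  0.138     ]] [ 0.58618534 -0.14245842  0.138     ] yaw -0.0032899260219770143
plate front [[ 0.64736144 -0.07036243  0.11      ]
 [ 0.64658785 -0.20788905  0.11      ]] [ 0.64697465 -0.13912574  0.11      ] -0.005625055522989208
rails [[ 0.63428793 -0.05624463  0.124     ]
 [ 0.63352569 -0.21831644  0.124     ]] [ 0.63390681 -0.13728053  0.124     ]
```

The tray is square and at y = -0.1425 against the plate's -0.139. I'll nudge it 3 mm left with the left finger, then pull it in.

Emit:
{"fn": "step_arm", "kwargs": {
  "steps": [
    [[-0.014,0,0,0],[-0.012,0,0,0],[-0.006,0,0,0],[-0.002,0,0,0]]
  ]
}}

```text
time: 20.8
tool_pos: [0.5458, -0.1205, 0.0932]
tcp_rot: [-0.494, 0.496, -0.503, 0.506]
ft_force: [-0.2, -1.2, 0.2]
finger_gap: 0.0741
```

```bash
python3 - <<'E'
from h import *
plan([0.544,-0.1235,0.092],0)
f=shot('wrist','w24');cv2.imwrite('pics/w24b.png',cv2.resize(f[:,:,::-1],(800,600)))
E
```

```text
t 20.8 pos [ 0.5458 -0.1205  0.0932] zdir 0.0009 ydown [ 0.019  0.004 -1.   ] F [-0.2 -1.2  0.2] gap 0.0741
shift tool [ 0.003   0.0012 -0.0018]
turn about y 0.0009
```

View pics/w24b.png

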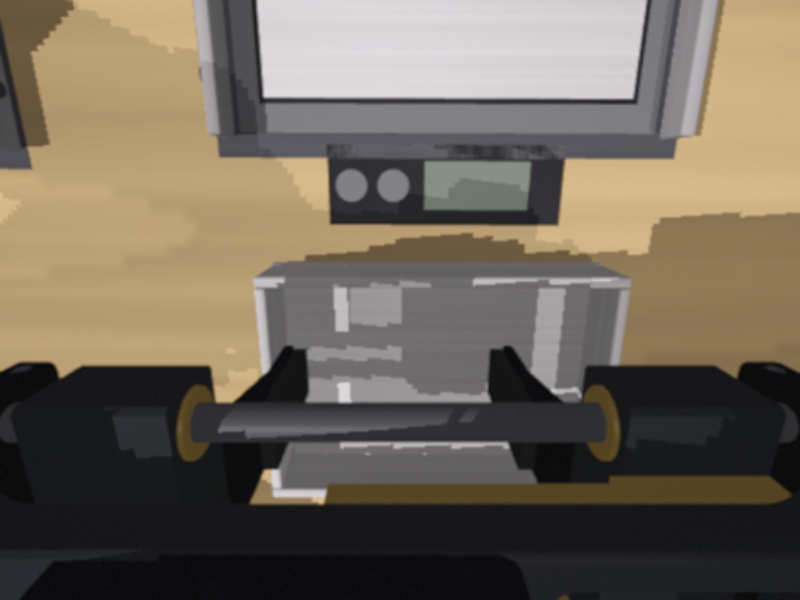

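```bash
python3 - <<'E'
from h import *
s=lambda u,v:(u*.64-.2,v*.64-.2)
T=ray('w24',[s(254,278),s(629,279)],.138);P=ray('w24',[s(263,101),s(635,102)],.11);R=ray('w24',[s(209,135),s(699,136)],.124)
print('tray rear rim',T,T.mean(0),'yaw',-(T[0]-T[1])[0]/(T[0]-T[1])[1]);print('plate front',P,P.mean(0),-(P[0]-P[1])[0]/(P[0]-P[1])[1]);print('rails',R,R.mean(0))
plan([0.578,-.153,.092],0)
E
```

```text
tray rear rim [[ 0.58633235 -0.0710789   0.138     ]
 [ 0.5862236  -0.20056456  0.138     ]] [ 0.58627798 -0.13582173  0.138     ] yaw -0.0008398038214060959
plate front [[ 0.64709044 -0.07073467  0.11      ]
 [ 0.64683438 -0.20827795  0.11      ]] [ 0.64696241 -0.13950631  0.11      ] -0.0018616961515203314
rails [[ 0.63399997 -0.05511791  0.124     ]
 [ 0.63381686 -0.22502462  0.124     ]] [ 0.63390842 -0.14007126  0.124     ]
t 20.85 pos [ 0.5457 -0.1202  0.0932] zdir 0.0006 ydown [ 0.018  0.005 -1.   ] F [ 0.3  0.5 -0.8] gap 0.0739
shift tool [0.0328 0.0017 0.0322]
turn about y 0.0006
```

Emit:
{"fn": "step_arm", "kwargs": {
  "steps": [
    [[0.014,0,0,0],[0.012,0,0,0],[0.005,0,0,0],[0.002,0,0,0]]
  ]
}}

```text
time: 21.25
tool_pos: [0.5457, -0.1546, 0.0931]
tcp_rot: [-0.494, 0.497, -0.503, 0.506]
ft_force: [0.3, 3.3, 2.6]
finger_gap: 0.0737
```

```bash
python3 - <<'E'
from h import *
plan([0.578,-.1555,.092],0)
E
```

```text
t 21.25 pos [ 0.5457 -0.1546  0.0931] zdir 0.0003 ydown [ 0.018  0.007 -1.   ] F [0.3 3.3 2.6] gap 0.0737
shift tool [0.001  0.0017 0.0323]
turn about y 0.0003
```

Emit:
{"fn": "step_arm", "kwargs": {
  "steps": [
    [[-0.002,0,0.012,0],[0,0,0.012,0],[0,0,0.01,0],[0,0,0.012,0],[0,0,0.013,0]]
  ]
}}

```text
time: 21.75
tool_pos: [0.6041, -0.1532, 0.0935]
tcp_rot: [-0.496, 0.5, -0.5, 0.504]
ft_force: [-4.3, -0.7, 4.2]
finger_gap: 0.0739
```

Emit:
{"fn": "step_arm", "kwargs": {
  "steps": [
    [[0,0,0.013,0],[0,0,0.013,0],[0,0,0.013,0],[0,0,0.013,0],[0,0,0.012,0]]
  ]
}}

```text
time: 22.25
tool_pos: [0.6663, -0.1506, 0.0931]
tcp_rot: [-0.502, 0.503, -0.493, 0.501]
ft_force: [-3.1, 0.0, 2.8]
finger_gap: 0.0738
```

```bash
python3 - <<'E'
from h import *
plan([0.728,-.1535,.092],0)
f=shot('wrist','w25');cv2.imwrite('pics/w25b.png',cv2.resize(f[:,:,::-1],(800,600)))
f=shot('scene','s25');cv2.imwrite('pics/s25b.png',cv2.resize(f[130:310,110:380,::-1],(800,533),interpolation=cv2.INTER_CUBIC))
E
```

```text
t 22.25 pos [ 0.6663 -0.1506  0.0931] zdir 0.007 ydown [-0.011  0.009 -1.   ] F [-3.1  0.   2.8] gap 0.0738
shift tool [0.0033 0.0004 0.0617]
turn about y 0.007
```

View pics/w25b.png

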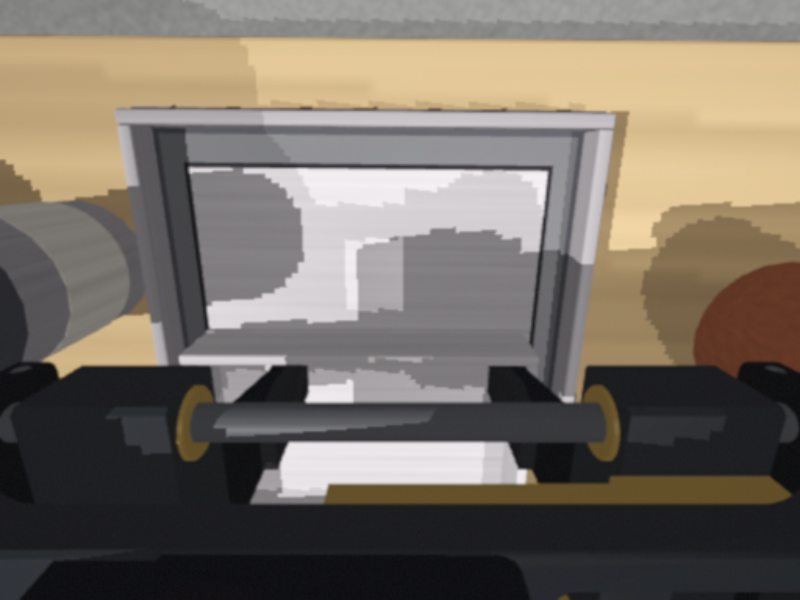

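View pics/s25b.png

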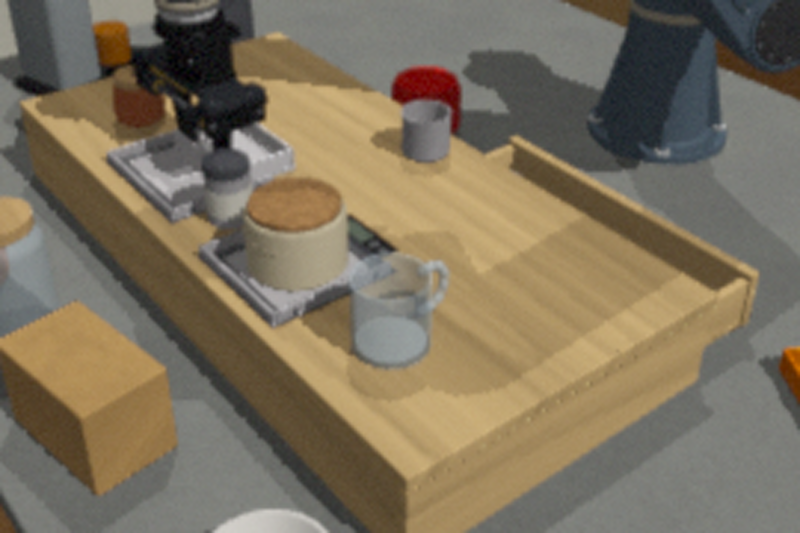

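The tray is half in, square to the rails. Before going on I'll check that the gripper body clears the tin, seen at the left edge at (55,290).

```bash
python3 - <<'E'
from h import *
s=lambda u,v:(u*.64-.2,v*.64-.2)
print('tin lid edge',ray('w25',[s(28,290),s(55,290)],.184),'tin base right',ray('w25',[s(143,290)],.11))
print('jar left',ray('w25',[s(695,350)],.14))
K,R,t=cal('w25');print('cam',-R.T@t)
T=ray('w25',[s(180,358),s(540,360)],.138);P=ray('w25',[s(187,165),s(551,168)],.11);Rr=ray('w25',[s(155,128),s(582,130)],.124)
print('tray rear',T,T.mean(0),'plate rear',P,P.mean(0),'rail',Rr,Rr.mean(0))
i=cv2.imread('pics/w25.png')[110:300,0:160];cv2.imwrite('pics/w25c.png',cv2.resize(i,None,fx=3,fy=3))
E
```

```text
tin lid edge [[ 0.7167304  -0.06375057  0.184     ]
 [ 0.71679129 -0.07017765  0.184     ]] tin base right [[ 0.69526083 -0.04515043  0.11      ]]
jar left [[ 0.68384538 -0.25600361  0.14      ]]
cam [ 0.7457164  -0.15179508  0.28183536]
tray rear [[ 0.67780222 -0.07172895  0.138     ]
 [ 0.67844572 -0.20253758  0.138     ]] [ 0.67812397 -0.13713327  0.138     ] plate rear [[ 0.74489563 -0.07027864  0.11      ]
 [ 0.74478755 -0.20827232  0.11      ]] [ 0.74484159 -0.13927548  0.11      ] rail [[ 0.7569411  -0.06763492  0.124     ]
 [ 0.75724246 -0.2127612   0.124     ]] [ 0.75709178 -0.14019806  0.124     ]
```

View pics/w25c.png

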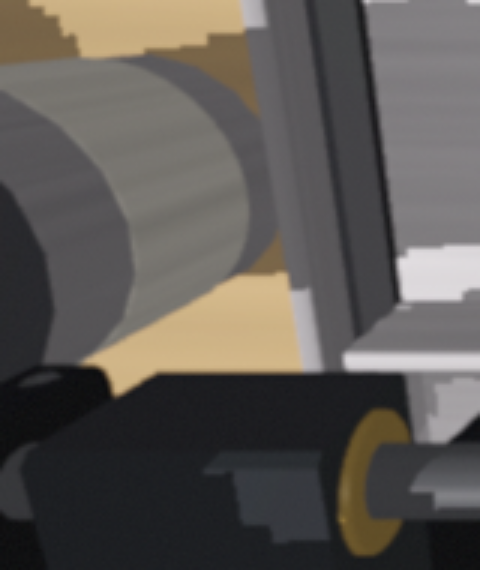

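```bash
python3 - <<'E'
from h import *
r=lambda x,y:(x/3-.3,110+y/3-.3)
for n,p,zs in [('lidtop',(52,300),(.184,.175,.16)),('lidbot',(132,240),(.165,.155)),('base',(277,200),(.11,.115)),('bodyband',(248,200),(.12,))]:
    for z in zs: print(n,z,ray('w25',[r(*p)],z).round(4))
f1=lambda u,v:(150+(u+.5)/2.6667-.5,90+(v+.5)/2.6667-.5)
# scene + wrist earlier: tin lid centre
s=lambda u,v:(u*.64-.2,v*.64-.2)
print('w10 lid c',ray('w10',[s(574,89)],.184), tri(['w10','t6'],[s(574,89),f1(397,81)]))
print('w7 lid' ,ray('w7',[s(690,125)],.184))
E
```

```text
lidtop 0.184 [[ 0.7071 -0.0611  0.184 ]]
lidtop 0.175 [[ 0.7036 -0.0528  0.175 ]]
lidtop 0.16 [[ 0.6976 -0.0389  0.16  ]]
lidbot 0.165 [[ 0.7092 -0.0578  0.165 ]]
lidbot 0.155 [[ 0.7061 -0.0497  0.155 ]]
base 0.11 [[ 0.7013 -0.0466  0.11  ]]
base 0.115 [[ 0.7026 -0.0497  0.115 ]]
bodyband 0.12 [[ 0.7038 -0.0469  0.12  ]]
w10 lid c [[ 0.70723015 -0.02412281  0.184     ]] [ 0.70642584 -0.02362347  0.18394321]
w7 lid [[0.70230901 0.00484429 0.184     ]]
```

```bash
python3 - <<'E'
from h import *
a=cv2.imread('pics/s14.png')[165:215,165:205];b=cv2.imread('pics/s25.png')[165:215,165:205]
print(cv2.phaseCorrelate(*[cv2.cvtColor(i,cv2.COLOR_BGR2GRAY).astype(np.float64) for i in (a,b)]))
cv2.imwrite('pics/cmp.png',cv2.resize(np.hstack([a,b]),None,fx=9,fy=9,interpolation=cv2.INTER_CUBIC))
E
```

```text
((4.615535268950193, -0.2408206172541334), 0.05206471177166247)
```

View pics/cmp.png

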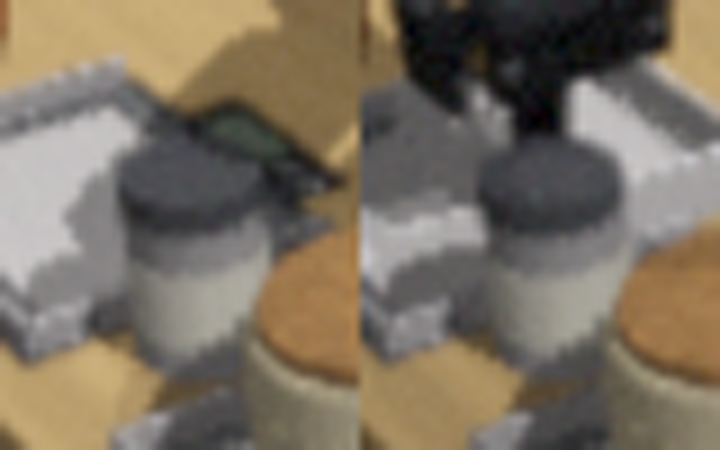

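The tin hasn't moved: the two crops are identical. But the 190 mm body would pass it with only about 6 mm to spare. Safer to lift out, turn the gripper a quarter so that its narrow side faces the tin and jar, close the fingers somewhat, and pull from inside with one finger.

Emit:
{"fn": "step_arm", "kwargs": {
  "steps": [
    [[0,0,-0.012,0],[0,-0.03,-0.01,0],[-0.006,-0.03,-0.01,0],[0,0,0,-0.1],[0,0,0,-0.15]]
  ]
}}

```text
time: 22.85
tool_pos: [0.6314, -0.144, 0.1527]
tcp_rot: [-0.561, 0.435, -0.425, 0.562]
ft_force: [-0.8, -0.4, -0.2]
finger_gap: 0.0742
```

Emit:
{"fn": "step_arm", "kwargs": {
  "steps": [
    [[0,0,0,-0.15],[0,0,0,-0.15],[0,0,0,-0.15],[0,0,0,-0.15],[0,0,0,-0.15]]
  ],
  "claw": 0.35
}}

```text
time: 23.35
tool_pos: [0.6253, -0.143, 0.1532]
tcp_rot: [-0.677, 0.2, -0.189, 0.682]
ft_force: [0.5, 0.3, -0.7]
finger_gap: 0.0419
```

Emit:
{"fn": "step_arm", "kwargs": {
  "steps": [
    [[0,0,0,-0.15],[0,0,0,-0.15],[0,0,0,-0.15],[0,0,0,-0.13],[0,0,0,0]]
  ]
}}

```text
time: 23.85
tool_pos: [0.6186, -0.1418, 0.1523]
tcp_rot: [-0.703, -0.004, 0.016, 0.711]
ft_force: [-0.3, -0.1, 0.2]
finger_gap: 0.0306
```

```bash
python3 - <<'E'
from h import *
plan([0.635,-.139,.15],np.pi/2)
f=shot('wrist','w26');cv2.imwrite('pics/w26b.png',cv2.resize(f[:,:,::-1],(800,600)))
f=shot('scene','s26');cv2.imwrite('pics/s26b.png',cv2.resize(f[110:240,120:280,::-1],(800,650)[:2] if 0 else (738,600),interpolation=cv2.INTER_CUBIC))
E
```

```text
t 23.85 pos [ 0.6186 -0.1418  0.1523] zdir 1.599 ydown [-0.016  0.012 -1.   ] F [-0.3 -0.1  0.2] gap 0.0306
shift tool [0.0165 0.002  0.0024]
turn about y 0.0282
```

View pics/w26b.png

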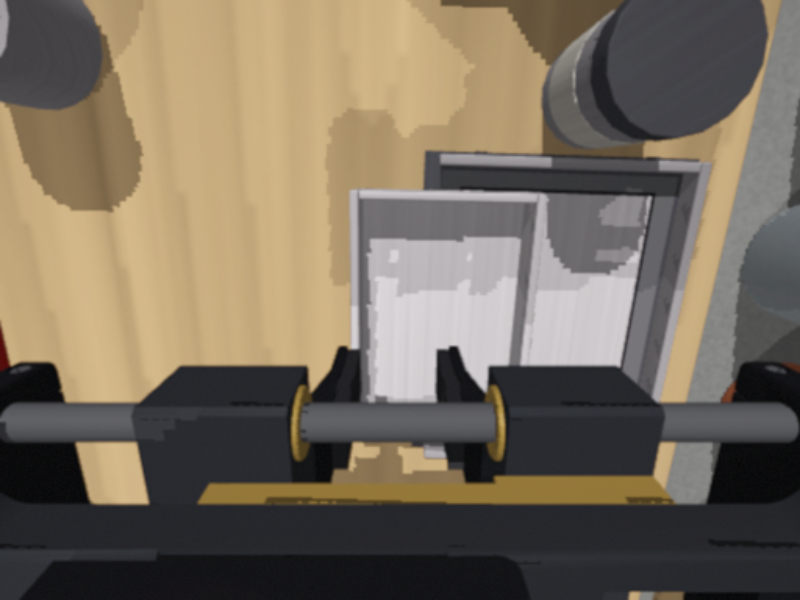

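View pics/s26b.png

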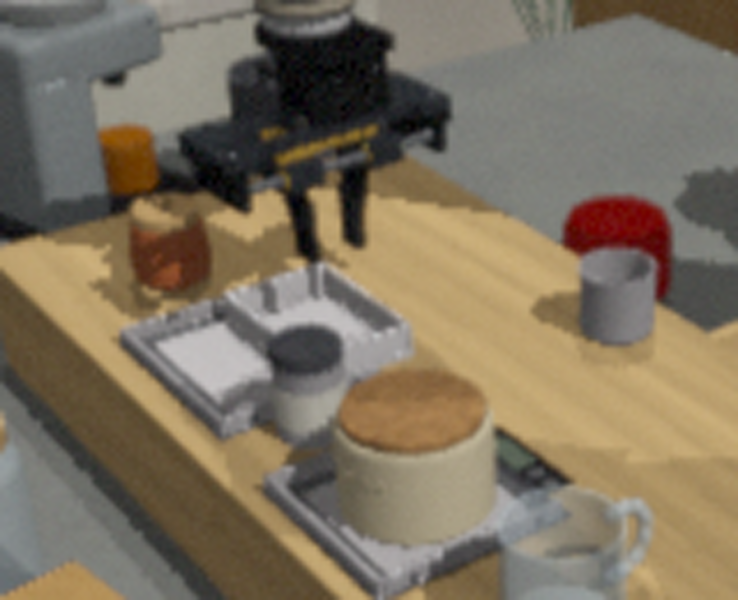

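Emit:
{"fn": "step_arm", "kwargs": {
  "steps": [
    [[0.012,0,0.002,0.028],[0.008,0.015,0,0],[0,0.008,0,0],[0,0,0,0]]
  ]
}}

```text
time: 24.35
tool_pos: [0.6374, -0.1392, 0.1267]
tcp_rot: [-0.703, 0.009, 0.003, 0.711]
ft_force: [-0.4, 0.6, 0.1]
finger_gap: 0.0302
```

```bash
python3 - <<'E'
from h import *
plan([0.64,-.139,.1],np.pi/2)
o=get_obs();p=np.array(o['tool_pos']);M=Rn.from_quat(o['tcp_rot']).as_matrix()
f=shot('scene','s27');cv2.imwrite('pics/s27c.png',cv2.resize(f[140:200,145:225,::-1],(800,600),interpolation=cv2.INTER_CUBIC))
for dz in (0,.01,.02,.03):
    print(dz,(((proj('s27',[p+[0,0,dz]+M@[a,0,b] for a in(-.015,.015) for b in (-.0095,.0095)])-[145,140])+.5)*10-.5).round(0).tolist())
E
```

```text
t 24.35 pos [ 0.6374 -0.1392  0.1267] zdir 1.5614 ydown [-0.017  0.012 -1.   ] F [-0.4  0.6  0.1] gap 0.0302
shift tool [ 0.0031  0.0267 -0.0001]
turn about y -0.0094
0 [[466.0, 371.0], [493.0, 391.0], [392.0, 396.0], [419.0, 417.0]]
0.01 [[464.0, 346.0], [491.0, 366.0], [390.0, 372.0], [416.0, 392.0]]
0.02 [[462.0, 322.0], [488.0, 341.0], [387.0, 347.0], [414.0, 367.0]]
0.03 [[459.0, 297.0], [486.0, 317.0], [385.0, 322.0], [411.0, 342.0]]
```

View pics/s27c.png

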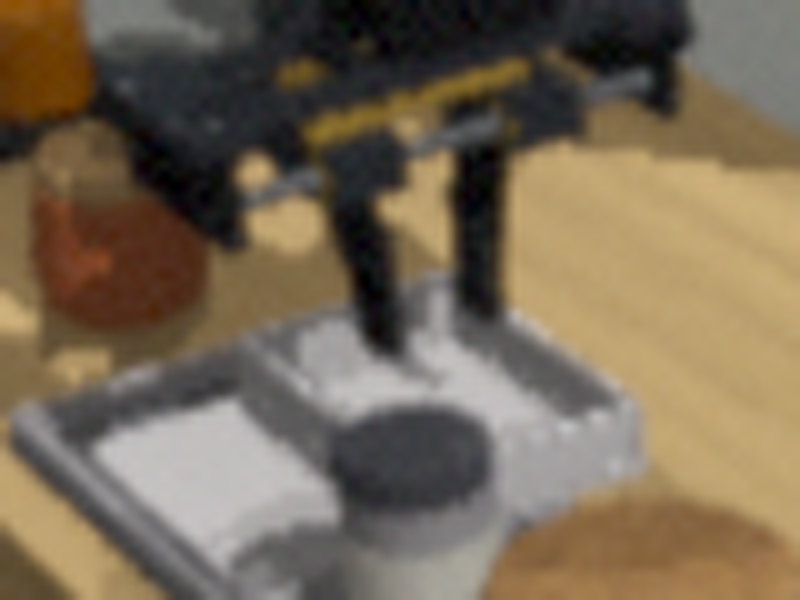

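The tips again sit about 27 mm above the reported TCP, at any opening. I'll lower to TCP z = 0.094, which put them properly inside before.

Emit:
{"fn": "step_arm", "kwargs": {
  "steps": [
    [[0.002,0.014,0,0],[0,0.01,0,0],[0,0.006,0,0]]
  ]
}}

```text
time: 24.7
tool_pos: [0.6389, -0.1393, 0.0953]
tcp_rot: [-0.703, 0.009, 0.002, 0.711]
ft_force: [0.2, 0.1, 0.6]
finger_gap: 0.0304
```

```bash
python3 - <<'E'
from h import *
plan([0.64,-.139,.094],np.pi/2)
f=shot('scene','s28');cv2.imwrite('pics/s28c.png',cv2.resize(f[140:200,145:225,::-1],(800,600),interpolation=cv2.INTER_CUBIC))
f=shot('wrist','w28');cv2.imwrite('pics/w28b.png',cv2.resize(f[:,:,::-1],(800,600)))
E
```

```text
t 24.7 pos [ 0.6389 -0.1393  0.0953] zdir 1.5608 ydown [-0.016  0.011 -1.   ] F [0.2 0.1 0.6] gap 0.0304
shift tool [0.0011 0.0013 0.0003]
turn about y -0.0099
```

View pics/s28c.png

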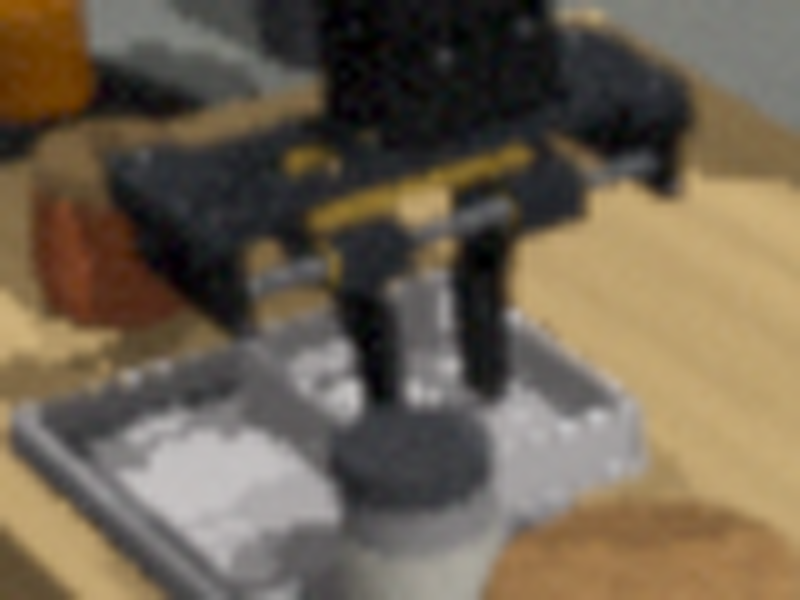

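View pics/w28b.png

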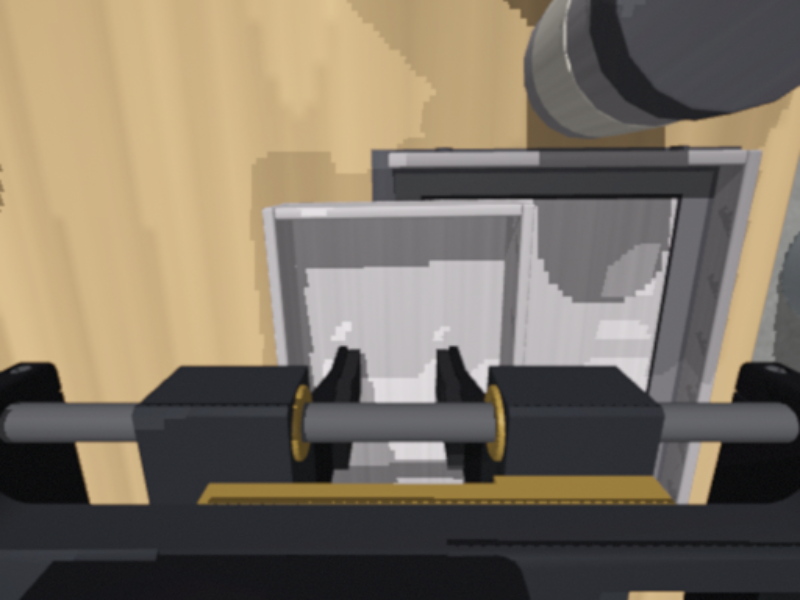

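```bash
python3 - <<'E'
from h import *
s=lambda u,v:(u*.64-.2,v*.64-.2)
T=ray('w28',[s(264,208),s(533,204)],.138);print('tray left end outer corners',T,'->centre y',T[:,1]-.065,'x',T[:,0].mean(),'yaw',(T[1]-T[0])[1]/(T[1]-T[0])[0])
E
```

```text
tray left end outer corners [[ 0.59322379 -0.07254611  0.138     ]
 [ 0.68238476 -0.07198691  0.138     ]] ->centre y [-0.13754611 -0.13698691] x 0.6378042748915944 yaw 0.006271816935148925
```

Emit:
{"fn": "step_arm", "kwargs": {
  "steps": [
    [[0.01,0.001,0,-0.008],[0.01,0,0,0],[0.012,0,0,0],[0.012,0,0,0],[0.012,0,0,0]]
  ]
}}

```text
time: 25.3
tool_pos: [0.695, -0.139, 0.0936]
tcp_rot: [-0.703, 0.009, 0.008, 0.712]
ft_force: [-2.2, -0.0, -0.1]
finger_gap: 0.0302
```

```bash
python3 - <<'E'
from h import *
plan([0.715,-.139,.094],np.pi/2)
f=shot('wrist','w29');cv2.imwrite('pics/w29b.png',cv2.resize(f[:,:,::-1],(800,600)))
E
```

```text
t 25.3 pos [ 0.695  -0.139   0.0936] zdir 1.5697 ydown [-0.024  0.013 -1.   ] F [-2.2 -0.  -0.1] gap 0.0302
shift tool [ 0.0199 -0.0009  0.    ]
turn about y -0.0011
```

View pics/w29b.png

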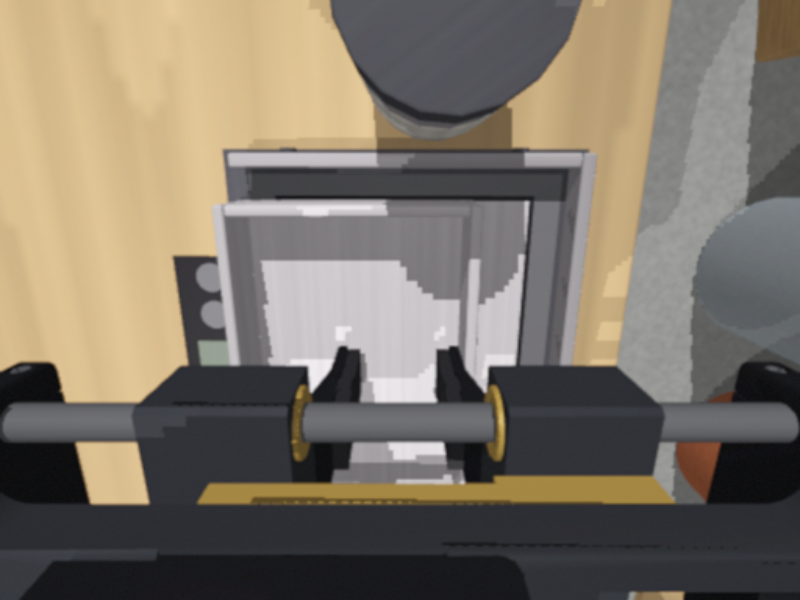

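```bash
python3 - <<'E'
from h import *
s=lambda u,v:(u*.64-.2,v*.64-.2)
T=ray('w29',[s(215,208),s(483,205)],.138);print('tray corners',T.round(4),'cy',T[:,1].mean()-.065,'cx',T[:,0].mean(),'yaw',(T[1]-T[0])[1]/(T[1]-T[0])[0])
P=ray('w29',[s(531,200)],.11);R=ray('w29',[s(226,158),s(592,158),s(570,168)],.124);print('plate rear left corner',P.round(4),'-> c',P[0]-[.048,.067,0],'rail',R.round(4))
E
```

```text
tray corners [[ 0.6335 -0.073   0.138 ]
 [ 0.7226 -0.072   0.138 ]] cy -0.13750450456266128 cx 0.6780366114485954 yaw 0.012001816246720295
plate rear left corner [[ 0.7457 -0.0719  0.11  ]] -> c [ 0.69772331 -0.13885095  0.11      ] rail [[ 0.6333 -0.0566  0.124 ]
 [ 0.7618 -0.0568  0.124 ]
 [ 0.7546 -0.0602  0.124 ]]
```

Emit:
{"fn": "step_arm", "kwargs": {
  "steps": [
    [[0.009,0,0,0],[0.007,0,-0.001,0],[0.003,0,0,0],[0,0,0,0]]
  ]
}}

```text
time: 25.75
tool_pos: [0.718, -0.1401, 0.0939]
tcp_rot: [-0.703, 0.008, 0.008, 0.711]
ft_force: [-1.4, -0.2, 0.6]
finger_gap: 0.0301
```

```bash
python3 - <<'E'
from h import *
plan([0.714,-.139,.094],np.pi/2)
f=shot('wrist','w30');cv2.imwrite('pics/w30b.png',cv2.resize(f[:,:,::-1],(800,600)))
E
```

```text
t 25.75 pos [ 0.718  -0.1401  0.0939] zdir 1.5711 ydown [-0.022  0.012 -1.   ] F [-1.4 -0.2  0.6] gap 0.0301
shift tool [-0.004   0.      0.0011]
turn about y 0.0003
```

View pics/w30b.png

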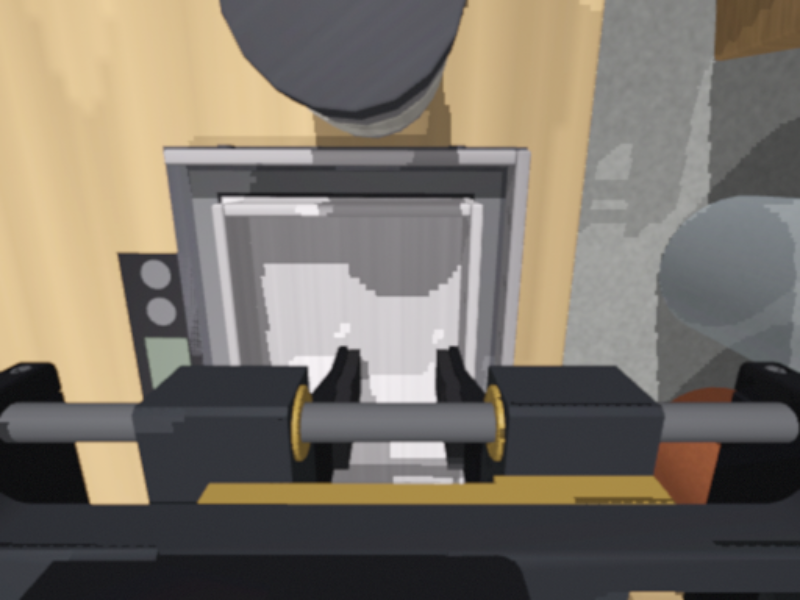

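Emit:
{"fn": "step_arm", "kwargs": {
  "steps": [
    [[-0.008,0,0,0],[0,-0.04,0,0],[0,-0.05,0,0],[0,-0.05,0,0],[0,-0.05,-0.01,0]]
  ]
}}

```text
time: 26.3
tool_pos: [0.7067, -0.1493, 0.2771]
tcp_rot: [-0.7, 0.015, 0.015, 0.714]
ft_force: [1.5, -0.3, 0.1]
finger_gap: 0.0307
```

Emit:
{"fn": "step_arm", "kwargs": {
  "steps": [
    [[0,-0.02,-0.02,0],[0,0,-0.02,0],[0,0,-0.02,0],[0,0,0,0]]
  ]
}}

```text
time: 26.7
tool_pos: [0.7093, -0.215, 0.3064]
tcp_rot: [-0.703, 0.009, 0.009, 0.712]
ft_force: [0.5, 0.2, -0.6]
finger_gap: 0.0307
```

```bash
python3 - <<'E'
from h import *
plan([0.714,-.139,.3],np.pi/2)
f=shot('wrist','w31');cv2.imwrite('pics/w31b.png',cv2.resize(f[:,:,::-1],(800,600)))
f=shot('top','t31');cv2.imwrite('pics/t31b.png',cv2.resize(f[90:290,150:450,::-1],(800,533),interpolation=cv2.INTER_CUBIC))
E
```

```text
t 26.7 pos [ 0.7093 -0.215   0.3064] zdir 1.5711 ydown [-0.025  0.013 -1.   ] F [ 0.5  0.2 -0.6] gap 0.0307
shift tool [0.0049 0.0073 0.0759]
turn about y 0.0003
```

View pics/w31b.png

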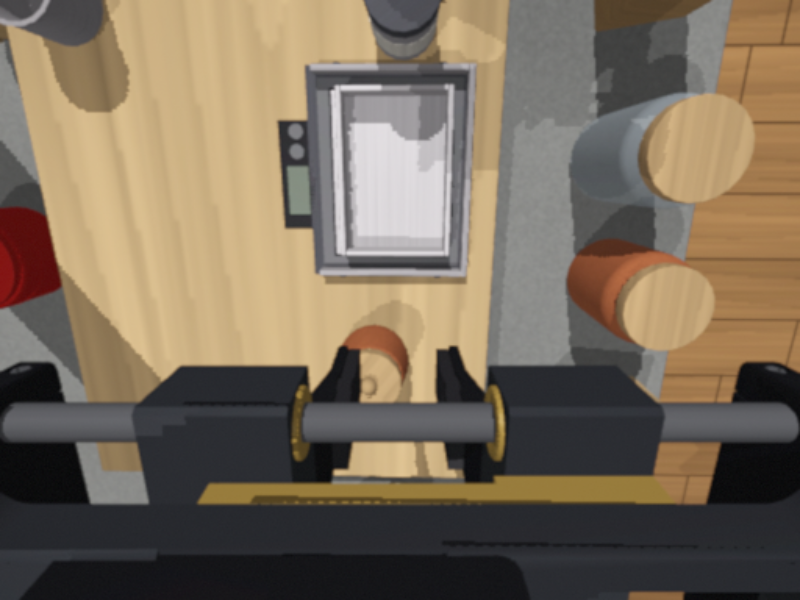

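View pics/t31b.png

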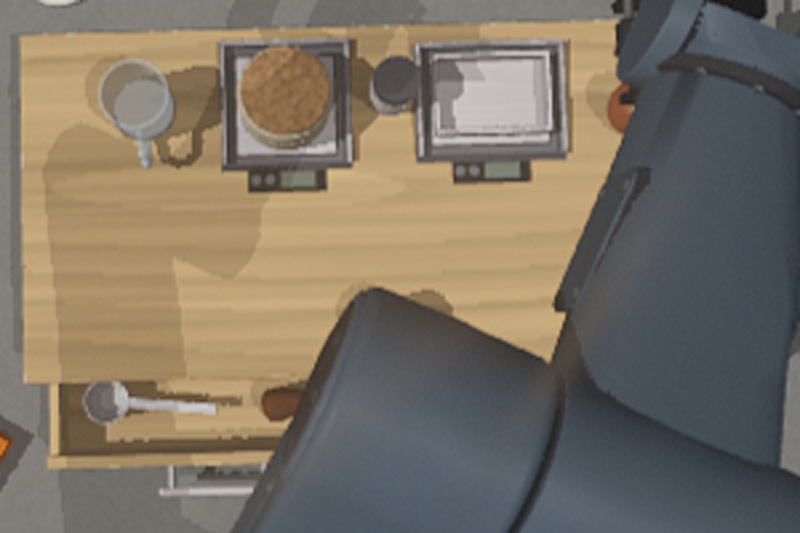

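```bash
python3 - <<'E'
from h import *
i=cv2.imread('pics/w31.png')[35:185,185:310];cv2.imwrite('pics/w31c.png',cv2.resize(i,None,fx=4,fy=4,interpolation=cv2.INTER_CUBIC))
E
```

```text
(no output)
```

View pics/w31c.png

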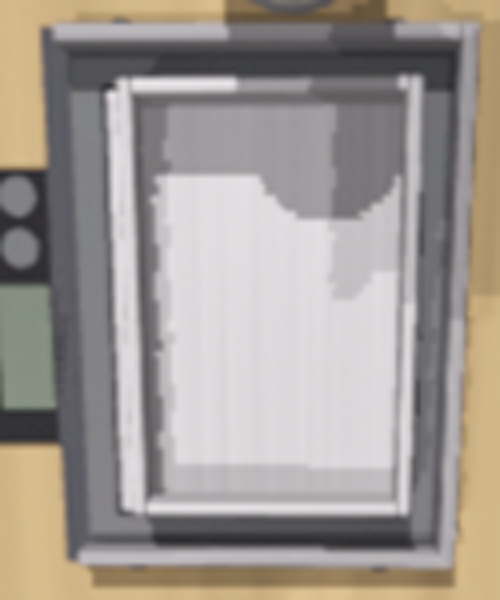

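```bash
python3 - <<'E'
from h import *
c=lambda u,v:(185+(u+.5)/4-.5,35+(v+.5)/4-.5)
T=ray('w31',[c(118,78),c(423,76),c(409,515),c(133,515)],.138);print('tray',T.round(4),T.mean(0).round(4),'yaw long',(np.arctan2(-(T[0]-T[3])[0],(T[0]-T[3])[1]),np.arctan2(-(T[1]-T[2])[0],(T[1]-T[2])[1])))
R=ray('w31',[c(478,25),c(452,568)],.124);print('rail outer rear corners',R.round(4),'c',R[:,0].mean()-.067,R[:,1].mean(),'yaw',np.arctan2(-(R[0]-R[1])[0],(R[0]-R[1])[1]),'len',R[0,1]-R[1,1])
f1=lambda u,v:(150+(u+.5)/2.6667-.5,90+(v+.5)/2.6667-.5)
# top view
T=ray('t31',[f1(433,52),f1(549,51),f1(551,136),f1(435,137)],.138);print('top tray',T.round(4),T.mean(0).round(4))
R=ray('t31',[f1(414,42),f1(566,40)],.124);print('rail',R.round(4),R.mean(0)-[.067,0,0])
i=cv2.imread('pics/t31.png')[100:155,300:370];cv2.imwrite('pics/t31c.png',cv2.resize(i,(763,600),interpolation=cv2.INTER_CUBIC))
E
```

```text
tray [[ 0.6556 -0.0728  0.138 ]
 [ 0.7455 -0.0726  0.138 ]
 [ 0.7457 -0.2029  0.138 ]
 [ 0.6554 -0.2034  0.138 ]] [ 0.7006 -0.1379  0.138 ] yaw long (np.float64(-0.0015423413144998056), np.float64(0.0013926170230961874))
rail outer rear corners [[ 0.7628 -0.0561  0.124 ]
 [ 0.7623 -0.2237  0.124 ]] c 0.6955436424548225 -0.13993267036577378 yaw -0.0031196270939462967 len 0.1675736131861787
top tray [[ 0.7486 -0.0706  0.138 ]
 [ 0.7459 -0.2003  0.138 ]
 [ 0.6501 -0.1983  0.138 ]
 [ 0.6528 -0.0692  0.138 ]] [ 0.6994 -0.1346  0.138 ]
rail [[ 0.7647 -0.0519  0.124 ]
 [ 0.7619 -0.2243  0.124 ]] [ 0.69628137 -0.13809735  0.124     ]
```

View pics/t31c.png

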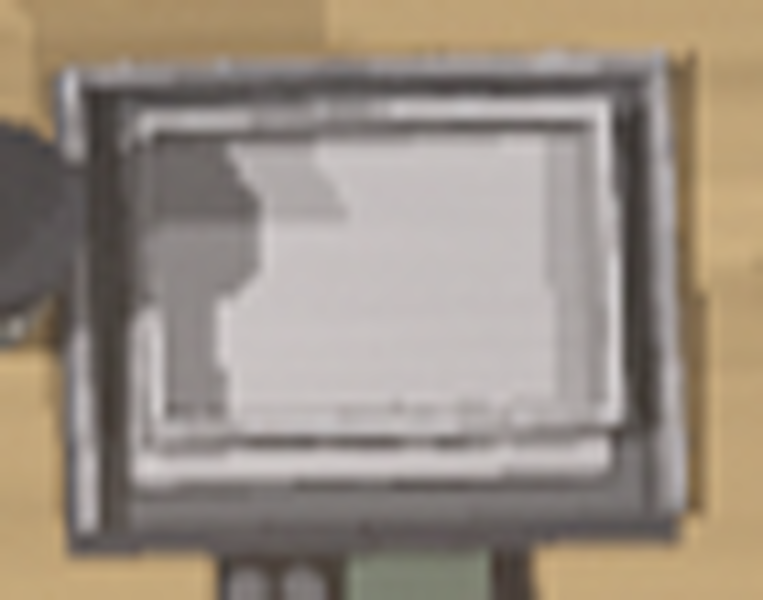

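The tray is square, at (0.7006, -0.138) against the plate's (0.697, -0.139). That is about 4 mm too far back, so I'll nudge it forward with the other finger.

Emit:
{"fn": "step_arm", "kwargs": {
  "steps": [
    [[-0.006,0,0.04,0],[0,0.02,0.035,0],[0,0.04,0,0],[0,0.045,0,0],[0,0.04,0,0]]
  ]
}}

```text
time: 27.3
tool_pos: [0.6997, -0.1272, 0.1568]
tcp_rot: [-0.7, 0.007, 0.01, 0.714]
ft_force: [0.1, 0.6, 0.2]
finger_gap: 0.0305
```

```bash
python3 - <<'E'
from h import *
plan([0.700,-.139,.094],np.pi/2)
f=shot('wrist','w32');cv2.imwrite('pics/w32b.png',cv2.resize(f[:,:,::-1],(800,600)))
E
```

```text
t 27.3 pos [ 0.6997 -0.1272  0.1568] zdir 1.5752 ydown [-0.024  0.019 -1.   ] F [0.1 0.6 0.2] gap 0.0305
shift tool [ 0.0018  0.0625 -0.013 ]
turn about y 0.0044
```

View pics/w32b.png

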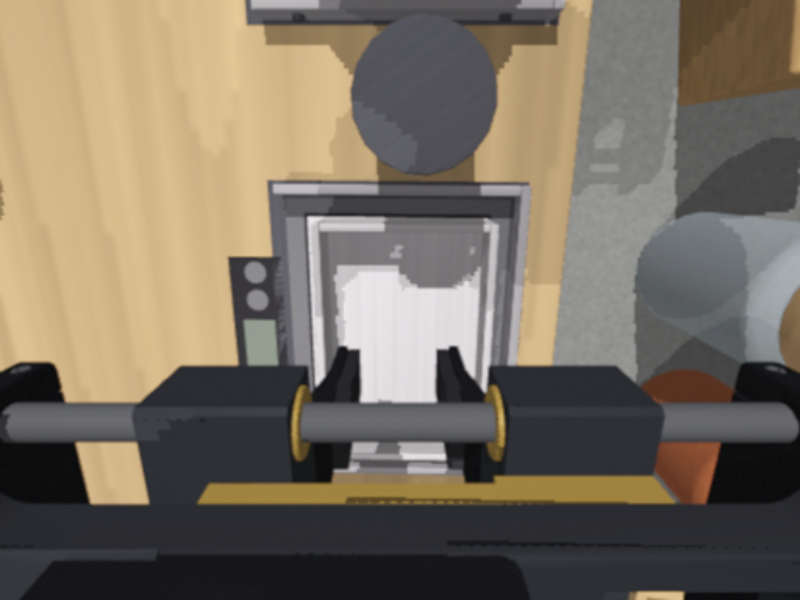

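Emit:
{"fn": "step_arm", "kwargs": {
  "steps": [
    [[0,0.02,-0.012,0.004],[0,0.02,0,0],[0,0.012,0,0],[0,0.006,0,0],[0,0,0,0]]
  ]
}}

```text
time: 27.85
tool_pos: [0.6901, -0.1316, 0.0916]
tcp_rot: [-0.697, 0.015, 0.018, 0.716]
ft_force: [0.6, 0.3, -0.2]
finger_gap: 0.0302
```

```bash
python3 - <<'E'
from h import *
plan([0.6796,-.139,.094],np.pi/2)
E
```

```text
t 27.85 pos [ 0.6901 -0.1316  0.0916] zdir 1.5753 ydown [-0.047  0.027 -0.999] F [ 0.6  0.3 -0.2] gap 0.0302
shift tool [-0.0106 -0.0021 -0.0073]
turn about y 0.0045
```

Emit:
{"fn": "step_arm", "kwargs": {
  "steps": [
    [[-0.003,-0.001,-0.006,0.004],[-0.003,0,0,0],[-0.002,0,0,0]]
  ]
}}

```text
time: 28.15
tool_pos: [0.6833, -0.1375, 0.0946]
tcp_rot: [-0.697, 0.015, 0.016, 0.716]
ft_force: [1.4, -0.3, -0.7]
finger_gap: 0.0307
```

```bash
python3 - <<'E'
from h import *
plan([0.6796,-.139,.094],np.pi/2)
f=shot('wrist','w33');cv2.imwrite('pics/w33b.png',cv2.resize(f[:,:,::-1],(800,600)))
E
```

```text
t 28.15 pos [ 0.6833 -0.1375  0.0946] zdir 1.5718 ydown [-0.043  0.027 -0.999] F [ 1.4 -0.3 -0.7] gap 0.0307
shift tool [-0.0037  0.0007 -0.0015]
turn about y 0.001
```

View pics/w33b.png

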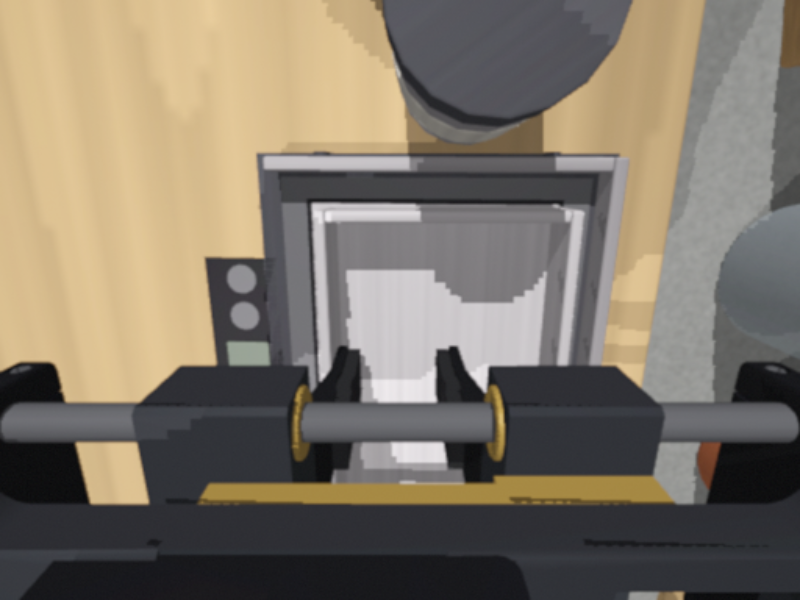

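```bash
python3 - <<'E'
from h import *
s=lambda u,v:(u*.64-.2,v*.64-.2)
T=ray('w33',[s(314,209),s(583,208)],.138);print('tray',T.round(4),T[:,0].mean(),T[:,1].mean()-.065)
P=ray('w33',[s(309,202)],.11);R=ray('w33',[s(627,157)],.124);print('plate front-left corner',P.round(4),'->cx',P[0,0]+.048,'rail corner cx',R[0,0]-.067,'cy',R[0,1]-.084,P[0,1]-.067)
E
```

```text
tray [[ 0.655  -0.0726  0.138 ]
 [ 0.7443 -0.0719  0.138 ]] 0.6996868891260459 -0.13724621467255518
plate front-left corner [[ 0.6466 -0.0716  0.11  ]] ->cx 0.6945812080115394 rail corner cx 0.6955964636104859 cy -0.1391765861474154 -0.13858061412704376
```

Emit:
{"fn": "step_arm", "kwargs": {
  "steps": [
    [[-0.003,0,-0.001,0],[-0.002,0,0,0],[0,0,0,0]]
  ]
}}

```text
time: 28.5
tool_pos: [0.6789, -0.1386, 0.0944]
tcp_rot: [-0.697, 0.014, 0.015, 0.716]
ft_force: [0.2, 0.2, 0.5]
finger_gap: 0.0305
```

```bash
python3 - <<'E'
from h import *
plan([0.6796,-.139,.094],np.pi/2)
f=shot('wrist','w34');cv2.imwrite('pics/w34b.png',cv2.resize(f[:,:,::-1],(800,600)))
E
```

```text
t 28.5 pos [ 0.6789 -0.1386  0.0944] zdir 1.5717 ydown [-0.041  0.027 -0.999] F [0.2 0.2 0.5] gap 0.0305
shift tool [ 0.0007  0.0004 -0.0005]
turn about y 0.0009
```

View pics/w34b.png

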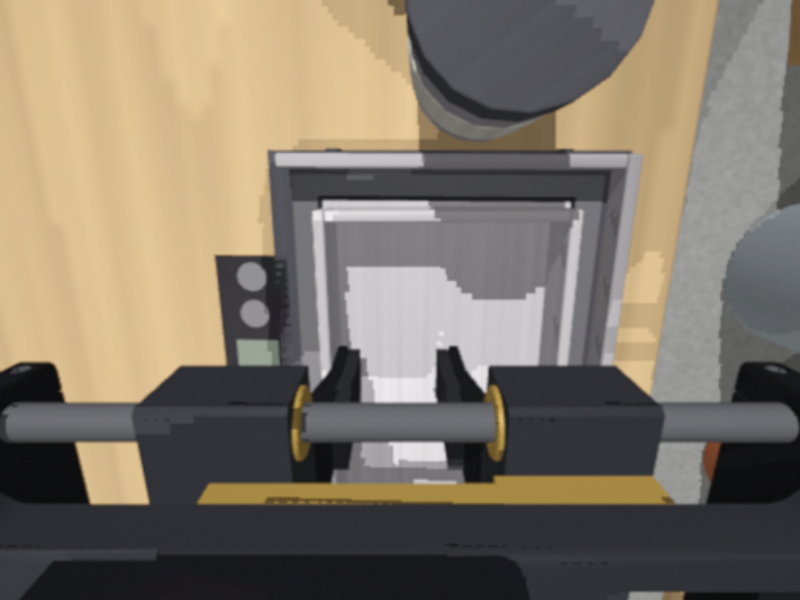

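Emit:
{"fn": "step_arm", "kwargs": {
  "steps": [
    [[0.007,0,0,0],[0,-0.04,0,0],[0,-0.05,0,0],[0,-0.05,0,0],[0,-0.05,-0.01,0]]
  ]
}}

```text
time: 29.05
tool_pos: [0.6877, -0.1502, 0.2747]
tcp_rot: [-0.693, 0.025, 0.027, 0.72]
ft_force: [0.8, -0.6, -0.2]
finger_gap: 0.0306
```

Emit:
{"fn": "step_arm", "kwargs": {
  "steps": [
    [[0,-0.02,-0.025,0],[0,0,-0.025,0],[0,0,-0.02,0],[0,0,0,0]]
  ]
}}

```text
time: 29.45
tool_pos: [0.6934, -0.225, 0.3035]
tcp_rot: [-0.696, 0.02, 0.023, 0.717]
ft_force: [-0.2, 0.5, -0.2]
finger_gap: 0.0305
```

```bash
python3 - <<'E'
from h import *
plan([0.714,-.139,.3],np.pi/2)
f=shot('wrist','w35');cv2.imwrite('pics/w35b.png',cv2.resize(f[:,:,::-1],(800,600)))
i=f[35:195,185:325,::-1];cv2.imwrite('pics/w35c.png',cv2.resize(i,None,fx=4,fy=4,interpolation=cv2.INTER_CUBIC)[:600])
E
```

```text
t 29.45 pos [ 0.6934 -0.225   0.3035] zdir 1.574 ydown [-0.06   0.03  -0.998] F [-0.2  0.5 -0.2] gap 0.0305
shift tool [0.0212 0.0048 0.0858]
turn about y 0.0032
```

View pics/w35c.png

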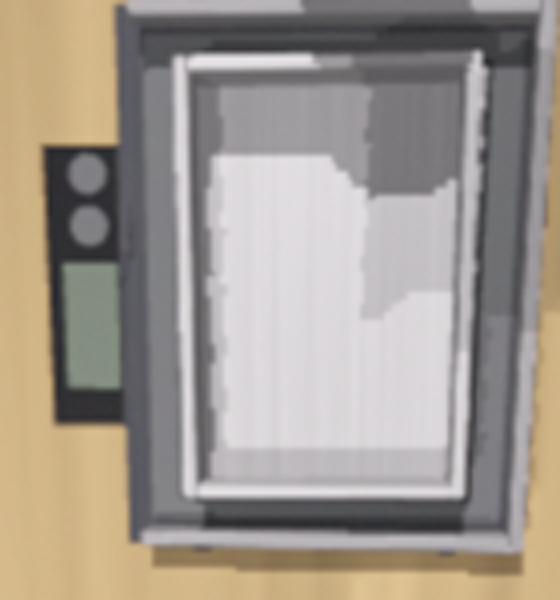

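```bash
python3 - <<'E'
from h import *
c=lambda u,v:(185+(u+.5)/4-.5,35+(v+.5)/4-.5)
T=ray('w35',[c(174,57),c(484,54),c(466,498),c(185,497)],.138);print('tray',T.round(4),T.mean(0).round(4))
img=cv2.imread('pics/w35.png')
R=ray('w35',[c(521,550),c(132,541)],.124);print('rail rear-right outer',R.round(4),'c',R[0]+[-.067,.084,0],'front end',R[1,0]+.062)
E
```

```text
tray [[ 0.6499 -0.0743  0.138 ]
 [ 0.7405 -0.0742  0.138 ]
 [ 0.7415 -0.2035  0.138 ]
 [ 0.651  -0.2044  0.138 ]] [ 0.6957 -0.1391  0.138 ]
rail rear-right outer [[ 0.7622 -0.2228  0.124 ]
 [ 0.6304 -0.2219  0.124 ]] c [ 0.69521798 -0.13878274  0.124     ] front end 0.6924224366616274
```

Emit:
{"fn": "step_arm", "kwargs": {
  "steps": [
    [[-0.04,-0.02,0,0],[-0.045,0,0,0],[-0.045,0,0,0],[-0.045,0,0,0],[-0.045,0,0,0]]
  ]
}}

```text
time: 30.0
tool_pos: [0.4701, -0.2178, 0.3258]
tcp_rot: [-0.69, 0.022, 0.032, 0.723]
ft_force: [0.0, -0.6, -0.1]
finger_gap: 0.0302
```

Emit:
{"fn": "step_arm", "kwargs": {
  "steps": [
    [[0,0,-0.045,0],[0,0,-0.045,0],[0,0,-0.045,0],[0,0,-0.045,0],[0,0,0,0]]
  ]
}}

```text
time: 30.5
tool_pos: [0.4603, -0.3862, 0.3081]
tcp_rot: [-0.681, 0.027, 0.041, 0.73]
ft_force: [0.1, 0.0, 0.2]
finger_gap: 0.0304
```

```bash
python3 - <<'E'
from h import *
plan([0.4,-.4,.3],np.pi/2)
f=shot('top','t36');cv2.imwrite('pics/t36b.png',cv2.resize(f[90:290,150:450,::-1],(800,533),interpolation=cv2.INTER_CUBIC))
f=shot('scene','s36');cv2.imwrite('pics/s36b.png',cv2.resize(f[:,:,::-1],(800,600),interpolation=cv2.INTER_CUBIC))
E
```

```text
t 30.5 pos [ 0.4603 -0.3862  0.3081] zdir 1.588 ydown [-0.097  0.068 -0.993] F [0.1 0.  0.2] gap 0.0304
shift tool [-0.0596  0.0129 -0.0133]
turn about y 0.0172
```

View pics/t36b.png

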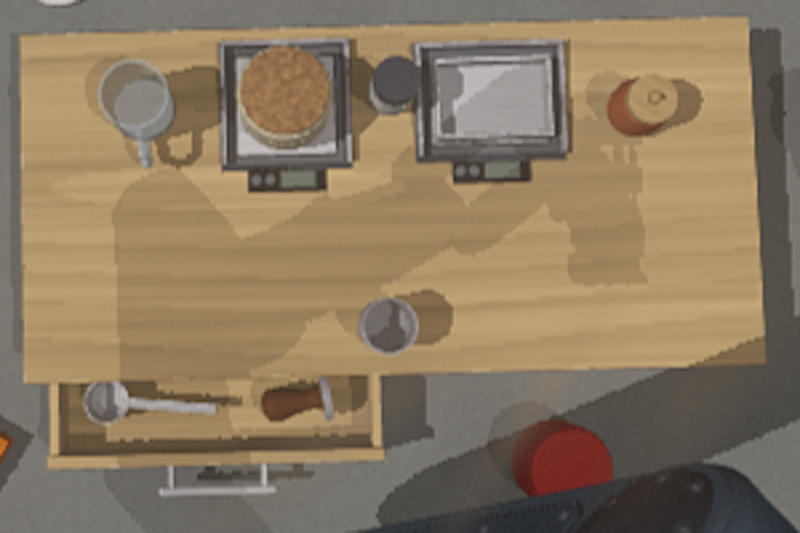

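View pics/s36b.png

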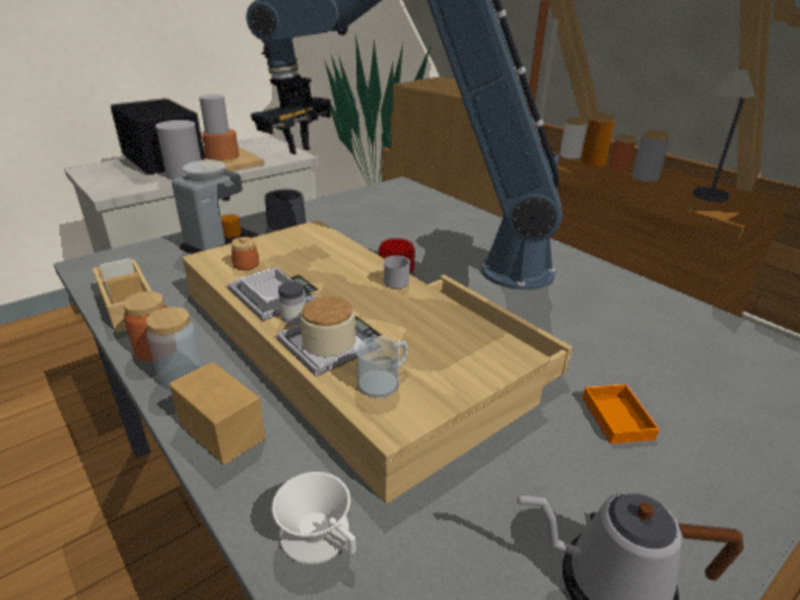

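```bash
python3 - <<'E'
from h import *
f1=lambda u,v:(150+(u+.5)/2.6667-.5,90+(v+.5)/2.6667-.5)
img=cv2.imread('pics/t36.png');h=cv2.cvtColor(img,cv2.COLOR_BGR2HSV)
m=cv2.inRange(h,(5,105,60),(16,255,255))[105:150,232:285];m=cv2.morphologyEx(m,cv2.MORPH_OPEN,np.ones((5,5)))
c=cv2.convexHull(max(cv2.findContours(m,0,2)[0],key=cv2.contourArea))[:,0]+[232,105]
print('can',cv2.minEnclosingCircle(ray('t36',c,.188)[:,:2].astype(np.float32)),ray('t36',[f1(286,93)],.188))
a=cv2.imread('pics/top0.png').astype(int);b=img.astype(int)
for n,(u,v,r) in dict(cup=(388,325,26),tin=(396,81,20),mug=(137,97,30),jar=(655,97,22),drawer=(216,478,40)).items():
    x,y=f1(u,v);x,y,r=int(x),int(y),int(r/2.667)+3
    g=[cv2.cvtColor(cv2.imread('pics/%s.png'%k),cv2.COLOR_BGR2GRAY)[y-r:y+r,x-r:x+r].astype(float) for k in('top0','t36')]
    print(n,cv2.phaseCorrelate(g[0],g[1]))
E
```

```text
can ((0.6979910135269165, 0.09718208760023117), 0.04661043360829353) [[0.69517118 0.09558807 0.188     ]]
cup ((0.04169988873252528, -0.41943780281307497), 0.6520786513707928)
tin ((0.19203519760374554, -0.23832327109935392), 0.9787620535653686)
mug ((-0.0022631387336105036, 0.014172803654203037), 0.9873113271291198)
jar ((-0.030160623821366528, -0.05271395093286735), 1.001713884697926)
drawer ((0.1085239539860936, -0.004753812811067348), 0.8165393563599503)
```

All bystanders and the drawer are within half a pixel of where they started. Handing in.

```bash
python3 - <<'E'
from h import *
print(sign_off())
E
```

```text
the job is handed in; nothing more can be done
None
```

The canister stands on the square scale and the tray on the oblong scale. I handed the job in at about 30.6 s with the arm clear of everything.

**Canister (done first):** I slid it behind the cup, nested between the open fingers, then pushed it in from the front. It measured (0.697, 0.095) against the plate centre at (0.698, 0.0935–0.095), so about 2 mm off and clear of the rails. The last check from the top camera gave 0.695–0.698, 0.096–0.097.

**Tray (second):** I drew it along from inside without clamping it, then nudged it forward about 4 mm to correct an overshoot. It measured (0.6957, -0.139) against the plate centre at (0.695–0.698, -0.139). It lies square to within about 0.01 rad and is about 14 mm or more clear of each rail.

**Everything else:** the mug, cup, salt jar, tin and drawer shifted less than half a pixel in the top view between start and end. The forces I read after each move stayed under 10 N.

**What failed or disagreed:**
- **First pull missed:** the fingers passed over the tray's rim. The visible fingertips sit about 27 mm above the reported TCP. I found this in the scene view and lowered the fingers to suit.
- **Tool tilt:** the tool tilted up to about 5° while pushing the canister. This had no visible effect on it.
- **Rim height:** the two-view height for the tray rim came out noisy, at 0.144–0.155 m against the expected 0.138 m.

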